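Set up the board stop: spacer over the lip, stop rod home under its spring plunger

ROBOT

A 6-joint arm with a two-finger parallel gripper is mounted at the origin on a cart in front of the work surface, level with it; the furniture and walls round the work are solid. World frame = base frame: x ahead of the robot, y to its left, z up, the work surface at z = 0. Lengths are in m, angles in degrees, forces in N, time in s.
With the tool pointing down it reaches from about 0.325 to 0.85 m from the base axis. Payload 15.5 kg.
Tool frame: the origin (TCP) lies on the centre line of the jaws, within the pads' length; the fingertips stand arm.tip_reach ahead of it and the grasp point (between the pads) lies 5 mm behind it (arm.tip_reach is the distance from the TCP to the fingertips, in m); z points along the fingers, x is the direction in which the jaws open and shut, and the axes are right-handed (so a half turn about z gives the same grasp; the last joint's range is limited). The gripper opens to 91 mm and grips with 3 to 60 N. Pads are 32 mm wide; open, the fingers measure 118 mm over their backs; the gripper's body (76 mm by 178 mm) begins 60 mm behind the grasp point.
Start: joints at [61.507, 28.281, 77.091, -0, 74.628, -5.472], TCP at [0.244, 0.575, 0.199] pointing down, gripper open.
Joint ranges: [-166.48, 166.48], [-47.26, 123.95], [12.59, 153.08], [-70.14, 250.14], [6.76, 159.57], [-176.63, 176.63]. Speed limits (degrees/s): [108.29, 108.29, 147.25, 172.46, 172.46, 172.46].

INTERFACE

Orientations are given as [roll, pitch, yaw] about the fixed x, y, z axes, in that order (R = Rz(yaw) Ry(pitch) Rx(roll)).
In Python, from cell import arm gives the robot as it stands.
- The arm moves only by the tool servo_tool, never from a script. Its arguments are lists of equal length, an entry for each row: "dp": the shift along the tool's x, y, z in units of 50 mm (1.0 is 50 mm), a list of three; "twist": the turn about the tool's z in units of 10 degrees (1.0 is 10 degrees); "hand": the opening, from 0 (shut) to 1 (fully open). A call has 1 to 20 rows; each row is the pose to reach, as a shift and turn from the pose commanded when the call began, along the tool's axes at that moment; what a row does not reach only later rows make up. A row lasts 1/8 s, in which the tool goes at most 62.5 mm and 10.7 degrees, less where a joint would pass 70% of its speed; a pose out of reach is approached as far as the arm can. A call with a gripper value outside its range is refused whole. The fingers move at their own pace and stop on an object; "grip_force" is the grip in N (left out, the last holds). Time passes only in rows, so rows that repeat a pose let the fingers close. It gives the time, the measured TCP pose, the force and the opening at its end, in the units of the state.
- arm.get_obs(): the state, without advancing time (a new reading comes with each control period).
- arm.get_image(name): name is "scene" or "side" or "wrist"; returns a dict with "img" (420x560x3 uint8, red, green, blue), "fov_y" (degrees; the focal length in pixels is half the picture's height over the tangent of half this angle, whatever the lens; pixels are square), "cx", "cy" (the principal point, pixels), "cam_to_world" (4x4, takes a point from camera to world coordinates). Camera axes: x right, y up, looking along -z (the intrinsics and any distortion apply to the point x, -y, -z); pixel columns grow to the right and rows downward; lengths in m; the calibration is good to about 2 mm. A picture is of the moment at which its call begins. There is no depth.
- arm.job_done(): hands the job in, once; it reports no verdict.
The state is a dict: "time": time; "qpos": joint angles; "joint_velocities": joint speeds; "effort": joint torques, N m; "ee_pos": TCP position; "tcp_rot": TCP orientation; "wrist_force": force on the tool from outside, world axes, zero at the start; "ft_torque": the same for the moment, N m; "grip_width": finger opening in m.
Only numpy, scipy, OpenCV 4.12 (cv2) and the standard library are available. Lean on these libraries where they do the work, as an engineer would, in place of code of your own. Each camera call takes 0.05 s, during which the arm holds its last target.

TASK

Set up the board-stop fixture. First push the large round spacer along its ledge and over the raised lip so that it drops flat into the pocket; then slide the stop rod along its channel, past the side spring plunger, and press it firmly but not violently up against the spacer, so that the spacer is tight against the end stop and the plunger has snapped into the rod's groove. Leave the other things on the bench where they are.

Things in the scene. Friction and masses are not known exactly. Their poses are not given: they have to be found in the camera images.
- fixture: stop-rod fixture screwed to the bench, aluminium and dark steel, nowhere over 50 mm high. Origin on the bench top; +x = the way the rod is pushed in, +y = the spacer ledge's side, z up. Coordinates in all these texts are mm in this frame. Base plate x -52..139, y -42..34, 10 high. Rod channel on y=0: open trough x -50..0 (cheeks up to z=37), then capped clamp block x 0..81 (top z=50)
- lip_top (a point): middle of the top of the rounded steel lip (x=103, y=25.5, z=36.5), which runs along x between ledge and pocket and is 6 wide, 2.5 above the ledge, 8.5 above the pocket floor. Ledge: top z=34, y 28..100, between guides at x=81 and x=125 that reach only to z=38.5
- spacer_mid (a point): centre (half-way up) of the large loose round steel spacer, 40 diameter, 12 thick, edges chamfered 3, about 0.12 kg; z axis = normal of its flat faces. It starts flat on the ledge between the guides, its centre at about x=103, y=56..68, z=40
- spacer_seat (a point): point of the fixture (x=105, y=0, z=34) where spacer_mid is when the spacer lies flat in the pocket, tight against the end stop. Pocket: x 81..125, y -22..22, floor z=28; end stop = wall at x=125, top z=43; back wall at y=-22. The spacer has 2 mm play either way in y and, until the rod presses it, 4 mm towards -x
- rod_tip (a point): end of the rod's nose, on its axis; x axis = along the rod towards the nose. Loose steel rod, 18 diameter, 150 long, about 0.3 kg, lying in the channel, axis z=34. Nose cone 13.5 long down to 5 diameter; groove of 11 diameter, floor 8 long, 45 degree flanks, centred 30 behind the nose end. It starts 40 to 48 short of rod_seat
- rod_tail (a point): centre of the rod's flat tail end, 150 behind rod_tip: the face to push on. It overhangs the trough towards -x over the bare bench; fully home it still stands 15 out of the trough and 13 out of the base plate
- rod_seat (a point): point of the fixture (x=85, y=0, z=34) where rod_tip is when the rod is fully home: against the spacer, and the spacer against the end stop
- plunger (a joint): side spring plunger in the clamp block at x=55, -y side, round nose of radius 5. Value in m: 0 fully out into the channel, about 0.0047 on the rod's full diameter, about 0.0017 in the groove. Spring 4 N at 0 plus 500 N/m. Pushing the nose cone past it takes some 5 to 15 N along the rod, then 3 to 8 N; the end stop is solid. Without the spacer the rod would run on too far
- small_spacer_mid (a point): centre of a spare, smaller spacer, 28 diameter, 12 thick, lying on the bench on the fixture's -y side; not wanted, leave it alone
- marker: marker pen lying on the bench on the fixture's +y side, 135 long, 16 high; bystander
- paste_jar: round jar, 61 diameter, 53 high, standing on the bench on the fixture's +y side; bystander
- cutters: side cutters, 131 long, 11 high, lying on the bench on the fixture's -y side; bystander
- rod: the stop rod itself (origin half-way along it, on its axis)
- spacer: the large spacer itself (origin at its centre)
There are look-alikes about, which are no part of the job. What is shaped like the spacer but turquoise is not meant.

How it is judged (in metres and radians):
On the way, in this order (a step that is already met when the one before it is completed fails the run):
1. the large spacer lies flat in the pocket (z of spacer_mid in the frame of spacer_seat below 0.0015 m and angle between spacer_mid's own z axis and vertical below 0.06 rad and horizontal distance between spacer_mid and spacer_seat below 0.007 m), for 0.2 s.
2. the plunger rides up on the rod (value of joint plunger above 0.0037 m), for 0.05 s.
3. the rod is pressed (3 N or more) against the spacer with the plunger in the groove (contact force between rod and spacer above 3 N and value of joint plunger below 0.0028 m), for 0.05 s.
At the end, for the whole second after the job is handed in: Large spacer flat in the pocket (centre within 3.5 mm of its seat from above, at most 1.5 mm high, tilt under 0.06 rad); rod nose within 1.8 mm of its seat along the channel, rod straight within 0.04 rad, plunger in the groove (0.7 to 2.8 mm); both at rest (z of spacer_mid in the frame of spacer_seat below 0.0015 m and angle between spacer_mid's own z axis and vertical below 0.06 rad and horizontal distance between spacer_mid and spacer_seat below 0.0035 m and x of rod_tip in the frame of rod_seat between -0.0018 and 0.0018 m and angle between the x axis of rod and the x axis of fixture, either way round below 0.04 rad and value of joint plunger between 0.0007 and 0.0028 m and linear speed of each of rod, spacer below 0.01 m/s); the robot touches nothing.
It fails at once if the rod is rammed against the spacer with more than 40 N (contact force between rod and spacer above 40 N).
It fails at once if a bystander is shoved more than 3 cm (distance of any of small_spacer_mid, marker, paste_jar, cutters from where it was at the start of the episode above 0.03 m).
It also fails if it takes over 48 s, if anything falls off the work surface, if the arm or the gripper's body presses on something with over 40 N, if the wrist force passes 120 N, or if a joint passes its speed limit or range.

## Working session

There is one attempt and no reset: what is moved stays moved. The work goes in short steps, Python scripts to look and compute and a tool call to move; the robot and the scene stay as the last step left them, time stands still between calls to the robot, and variables do not carry over. Pictures are saved under pics/ and viewed, and the job is handed in when it is done.

Besides the shell and the picture viewer there is one more tool, called as a command line: name --pt "numbers of a row" for each row, then --argument value for the rest. servo_tool: Moves the arm, as the interface text tells. Its arguments: {"type":"object","properties":{"dp":{"type":"array"},"twist":{"type":"array"},"hand":{"type":"array"},"grip_force":{"type":"number"}},"required":["dp","twist","hand"]}

```bash
ls; mkdir -p pics; python3 - <<'E'
from cell import arm
import cv2,numpy as np
print(arm.get_obs()); print(arm.tip_reach)
for n in ["scene","side","wrist"]:
    d=arm.get_image(n); cv2.imwrite(f"pics/{n}0.png",d["img"][:,:,::-1])
    print(n,{k:v for k,v in d.items() if k!="img"})
E
```

```text
pics
{'time': 0.0, 'qpos': array([ 6.15075014e+01,  2.83162806e+01,  7.71291855e+01, -3.53195476e-04,
        7.46286527e+01, -5.47193157e+00]), 'joint_velocities': array([ 0.04812208, -0.00045578, -0.07603749,  0.01292508, -0.00654207,
        0.11305247]), 'effort': array([ 4.65008397e-04, -8.78833008e+01, -3.81841707e+01,  7.07980245e-02,
        5.38467534e-02, -4.09202801e-05]), 'ee_pos': array([0.24421179, 0.57485419, 0.19821099]), 'tcp_rot': array([-1.79993271e+02,  7.38135146e-02,  6.69795312e+01]), 'wrist_force': array([-0.65842574, -0.36622531,  0.13169808]), 'ft_torque': array([-0.01713425, -0.00962136, -0.02468781]), 'grip_width': 0.0911330994915494}
0.014
scene {'fov_y': 43.19578650121696, 'cx': 279.96795731913676, 'cy': 213.93044584554113, 'cam_to_world': array([[ 0.48298798,  0.61383464, -0.62444347,  0.05668574],
       [-0.87562622,  0.33764388, -0.34536261, -0.32405656],
       [-0.00115602,  0.71358506,  0.70056764,  0.67510917],
       [ 0.        ,  0.        ,  0.        ,  1.        ]])}
side {'fov_y': 52.53252068971735, 'cx': 278.2865459532159, 'cy': 206.71393809221593, 'cam_to_world': array([[ 0.89645198,  0.30341807, -0.32297264,  0.34466557],
       [-0.44296721,  0.59315564, -0.67226962, -0.60065742],
       [-0.01240571,  0.74572372,  0.6661398 ,  0.64876329],
       [ 0.        ,  0.        ,  0.        ,  1.        ]])}
wrist {'fov_y': 64.21893739402886, 'cx': 281.8071291398158, 'cy': 213.744256700457, 'cam_to_world': array([[ 0.39022572, -0.89363864, -0.22166161,  0.1807718 ],
       [ 0.92071833,  0.37841265,  0.09529753,  0.60210272],
       [-0.001282  , -0.24127545,  0.97045583,  0.38515822],
       [ 0.        ,  0.        ,  0.        ,  1.        ]])}
```

View pics/scene0.png

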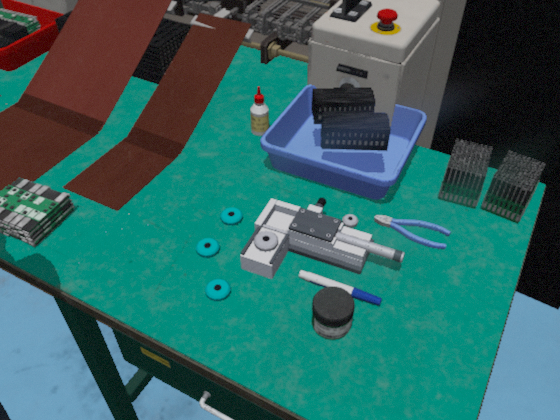

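View pics/side0.png

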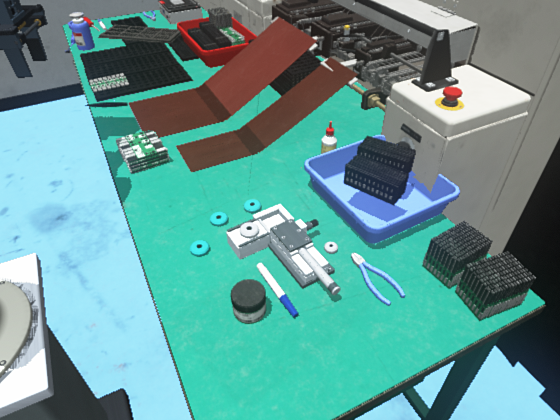

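View pics/wrist0.png

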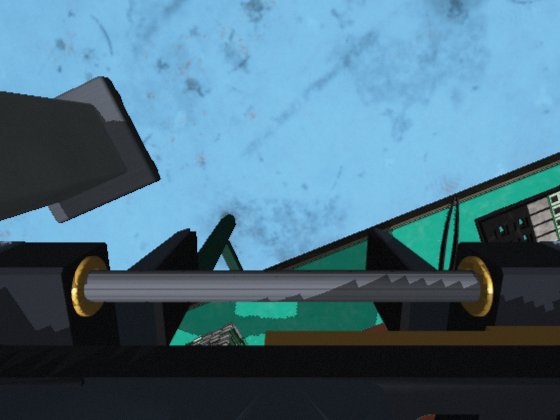

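```bash
cat > h.py <<'E'
import numpy as np,cv2
from cell import arm
def cam(n):
    d=arm.get_image(n); d["f"]=210/np.tan(np.radians(d["fov_y"]/2)); return d
def onplane(d,u,v,z):
    T=d["cam_to_world"]; r=T[:3,:3]@np.array([(u-d["cx"])/d["f"],-(v-d["cy"])/d["f"],-1]); o=T[:3,3]
    return o+r*(z-o[2])/r[2]
def proj(d,p):
    T=d["cam_to_world"]; c=T[:3,:3].T@(np.asarray(p,float)-T[:3,3]); return np.array([d["cx"]-d["f"]*c[0]/c[2],d["cy"]+d["f"]*c[1]/c[2]])
def crop(d,x0,y0,x1,y1,s,fn):
    cv2.imwrite(fn,cv2.resize(d["img"][y0:y1,x0:x1,::-1],None,fx=s,fy=s,interpolation=cv2.INTER_CUBIC))
E
python3 - <<'E'
from h import *
d=cam("scene"); crop(d,180,180,420,340,3.3,"pics/sc1.png")
d=cam("side"); crop(d,180,180,420,340,3.3,"pics/si1.png")
E
```

```text
(no output)
```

View pics/sc1.png

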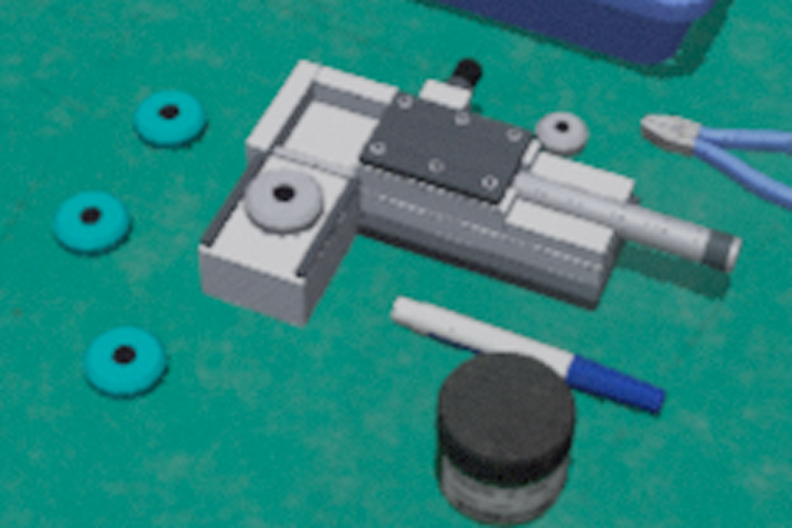

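View pics/si1.png

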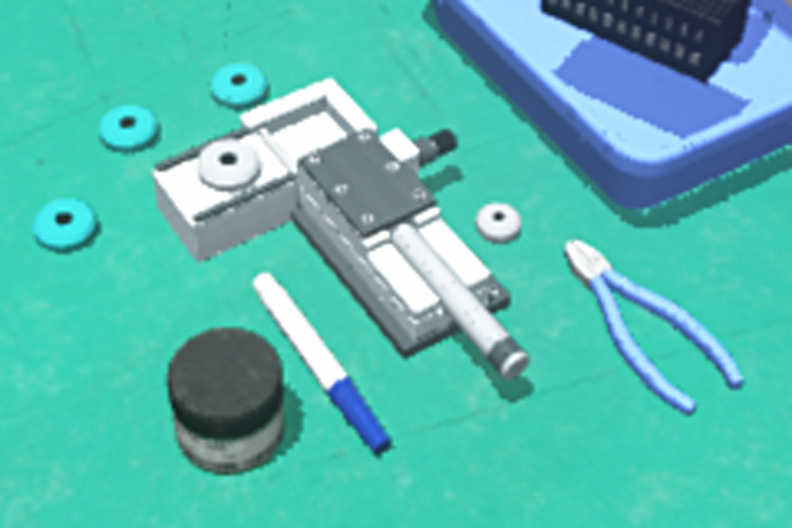

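```bash
python3 - <<'E'
from h import *
S=cam("scene");D=cam("side")
pts={"plate":(50,[(397,95),(540,133),(497,203),(360,162)],[(362,131),(438,197),(384,229),(298,161)]),
"ledge_end_top":(38.5,[(201,250),(303,275)],[(155,170),(197,218)]),
"tail_top":(34,[(735,252)],[(515,365)]),
"rod_exit":(34,[(520,185)],[(405,235)]),
"spacer_top":(40,[(284,200)],[(230,165)])}
for k,(z,a,b) in pts.items():
  for p,q in zip(a,b):
    P=onplane(S,180+p[0]/3.3,180+p[1]/3.3,z/1e3);Q=onplane(D,180+q[0]/3.3,180+q[1]/3.3,z/1e3)
    print(k,z,(P*1e3).round(1)[:2],(Q*1e3).round(1)[:2])
E
```

```text
plate 50 [641.4 -40.1] [638.1 -42.7]
plate 50 [ 651.6 -115.9] [ 651.9 -113. ]
plate 50 [ 597.8 -117.1] [ 611.7 -121. ]
plate 50 [590.1 -46. ] [591.5 -48.4]
ledge_end_top 38.5 [511.4  -1.7] [514.6  -5. ]
ledge_end_top 38.5 [521.4 -52.3] [522.3 -53.9]
tail_top 34 [ 637.9 -226.2] [ 635.  -227.1]
rod_exit 34 [ 628.3 -116.8] [ 627.5 -118. ]
spacer_top 40 [557.7 -21.1] [556.9 -23.4]
```

```bash
cat >> h.py <<'E'
def tool(o=None):
    o=o or arm.get_obs(); r=np.radians(o["tcp_rot"]); cx=np.cos;sx=np.sin
    from scipy.spatial.transform import Rotation as R
    return np.array(o["ee_pos"]),R.from_euler("xyz",o["tcp_rot"],degrees=True).as_matrix()
def todp(p):
    P,R=tool(); return (R.T@(np.array(p)-P)/0.05).round(3)
E
python3 - <<'E'
from h import *
for p in [(.40,.25,.25),(.67,-.10,.23)]: print(todp(p))
S=cam("scene")
for p in [(123,203),(70,185),(185,150),(265,140)]: print(onplane(S,*p,0))
E
```

```text
[-4.769  5.408 -1.025]
[-9.099 13.115 -0.623]
[0.54335021 0.27808396 0.        ]
[0.53325252 0.40126789 0.        ]
[0.72915028 0.27243815 0.        ]
[0.83881406 0.1444439  0.        ]
```

servo_tool --pt "-4.8 5.4 -1.0" --pt "-4.8 5.4 -1.0" --pt "-4.8 5.4 -1.0" --pt "-4.8 5.4 -1.0" --pt "-4.8 5.4 -1.0" --pt "-4.8 5.4 -1.0" --pt "-4.8 5.4 -1.0" --pt "-9.1 13.1 -0.6" --pt "-9.1 13.1 -0.6" --pt "-9.1 13.1 -0.6" --pt "-9.1 13.1 -0.6" --pt "-9.1 13.1 -0.6" --pt "-9.1 13.1 -0.6" --pt "-9.1 13.1 -0.6" --pt "-9.1 13.1 -0.6" --pt "-9.1 13.1 -0.6" --pt "-9.1 13.1 -0.6" --pt "-9.1 13.1 -0.6" --twist '[-1,-2,-3,-3.1,-3.1,-3.1,-3.1,-3.1,-3.1,-3.1,-3.1,-3.1,-3.1,-3.1,-3.1,-3.1,-3.1,-3.1]' --hand '[1,1,1,1,1,1,1,1,1,1,1,1,1,1,1,1,1,1]'

```text
time: 2.65
ee_pos: [0.669, -0.0985, 0.2293]
tcp_rot: [180.0, 0.0, 98.1]
wrist_force: [-0.0, 0.1, -0.4]
grip_width: 0.0912
```

```bash
python3 - <<'E'
from h import *
d=cam("wrist"); crop(d,0,0,560,420,1.4,"pics/w1.png"); print(d["cam_to_world"].round(3))
E
```

```text
[[-0.141 -0.961 -0.239  0.601]
 [ 0.99  -0.137 -0.034 -0.108]
 [ 0.    -0.242  0.97   0.416]
 [ 0.     0.     0.     1.   ]]
```

View pics/w1.png

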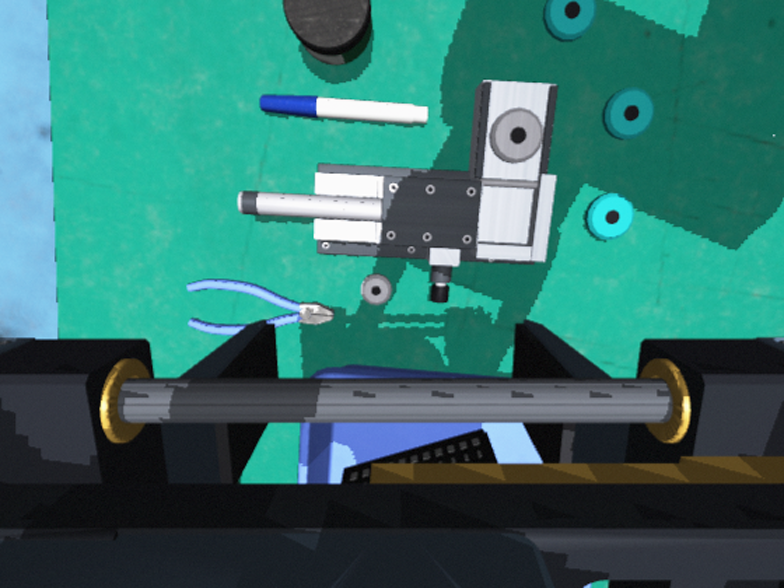

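```bash
python3 - <<'E'
from h import *
d=cam("wrist"); np.save("pics/w.npy",d["img"]); crop(d,310,50,410,195,4,"pics/w2.png"); crop(d,160,110,360,190,4,"pics/w3.png")
E
```

```text
(no output)
```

View pics/w2.png

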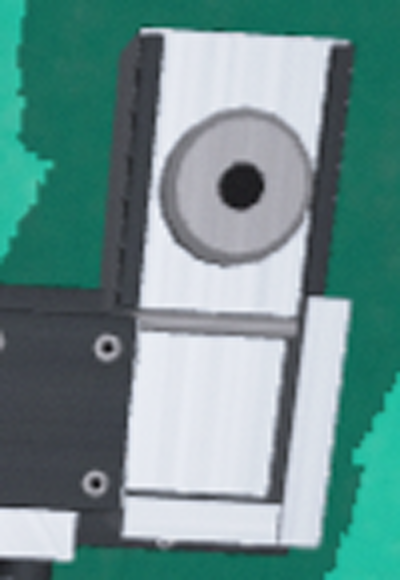

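View pics/w3.png

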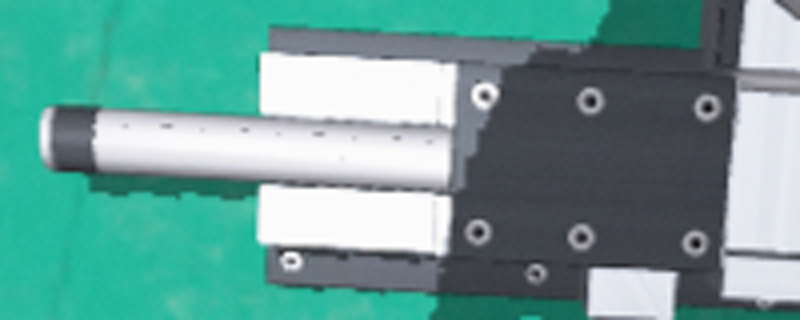

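```bash
python3 - <<'E'
from h import *
d=cam("wrist")
q={}
def g(n,o,p,z): 
    q[n]=onplane(d,o[0]+p[0]/4-.0,o[1]+p[1]/4,z/1e3)[:2]*1e3; print(n,q[n].round(1))
a=(310,50);b=(160,110)
g("lipL",a,(137,320),36.5);g("lipR",a,(299,327),36.5)
g("ledgeendL",a,(162,32),34);g("ledgeendR",a,(330,40),34)
g("pocketwallback_top R",a,(268,495),28)
g("spacer",a,(241,186),46)
g("cheekA",b,(262,52),37);g("cheekB",b,(260,243),37)
g("tail",b,(46,138),34);g("exit",b,(449,156),34)
g("cap81A",b,(735,75),50);g("cap81B",b,(724,255),50);g("cap0A",b,(457,62),50);g("cap0B",b,(450,255),50)
g("pocketbackL",a,(126,492),43);
g("endstopA",a,(306,297),43);g("endstopB",a,(280,546),43)
def ang(m,n): v=q[n]-q[m]; print(m,n,np.degrees(np.arctan2(v[1],v[0])).round(2),np.linalg.norm(v).round(1))
ang("tail","exit");ang("lipL","lipR");ang("ledgeendL","ledgeendR");ang("cheekB","cheekA");ang("cap81B","cap81A");ang("cap0B","cap0A");ang("endstopB","endstopA");ang("cap0A","cap81A")
E
```

```text
lipL [590.7 -39.9]
lipR [586.2   4.6]
ledgeendL [517.2 -46.6]
ledgeendR [512.9  -2.3]
pocketwallback_top R [633.6   8.4]
spacer [553.6 -20.9]
cheekA [ 601.6 -169.9]
cheekB [ 653.6 -165.2]
tail [ 633.3 -227.9]
exit [ 622.3 -115.6]
cap81A [589.8 -43.1]
cap81B [637.2 -37.2]
cap0A [ 596.9 -116.5]
cap0B [ 647.8 -111.5]
pocketbackL [637.  -35.5]
endstopA [578.5   2.9]
endstopB [645.9  10.2]
tail exit 95.56 112.8
lipL lipR 95.68 44.7
ledgeendL ledgeendR 95.57 44.5
cheekB cheekA -174.87 52.2
cap81B cap81A -172.97 47.8
cap0B cap0A -174.38 51.1
endstopB endstopA -173.78 67.8
cap0A cap81A 95.49 73.7
```

```bash
cat >> h.py <<'E'
xf=np.array([-.0976,.9952]);yf=np.array([-.9952,-.0976]);O=np.array([.6240,-.1172])
def W(x,y,z): return np.r_[O+(x*xf+y*yf)/1e3,z/1e3]
def F(p): v=np.array(p[:2])-O; return (np.r_[v@xf,v@yf,p[2]]*1e3).round(1)
E
python3 - <<'E'
from h import *
print(W(103,107,52.5),todp(W(103,107,100)),todp(W(103,107,52.5)))
E
```

```text
[ 0.5074608 -0.0251376  0.0525   ] [ 1.916 -2.997  2.582] [ 1.916 -2.997  3.532]
```

servo_tool --pt "1.9 -3.0 0.5" --pt "1.9 -3.0 1.5" --pt "1.9 -3.0 2.5" --pt "1.9 -3.0 2.58" --pt "1.92 -3.0 2.58" --pt "1.92 -3.0 2.58" --pt "1.92 -3.0 2.58" --pt "1.92 -3.0 2.58" --pt "1.92 -3.0 2.58" --twist '[0.25,0.25,0.25,0.25,0.25,0.25,0.25,0.25,0.25]' --hand '[0,0,0,0,0,0,0,0,0]'

```text
time: 3.92
ee_pos: [0.5079, -0.0256, 0.1002]
tcp_rot: [180.0, 0.0, 95.5]
wrist_force: [0.0, -1.1, 0.3]
grip_width: 0.004
```

```bash
python3 - <<'E'
from h import *
o=arm.get_obs(); print(F(o["ee_pos"]),o["tcp_rot"],o["grip_width"],todp(W(103,107,53)))
d=cam("wrist"); crop(d,0,0,560,420,1.4,"pics/w4.png")
d=cam("side"); crop(d,180,120,420,300,3.3,"pics/si4.png")
E
```

```text
[102.5 106.6 100.2] [1.79956899e+02 1.29287007e-02 9.54694116e+01] 0.004016339066497132 [ 0.011 -0.008  0.943]
```

View pics/w4.png

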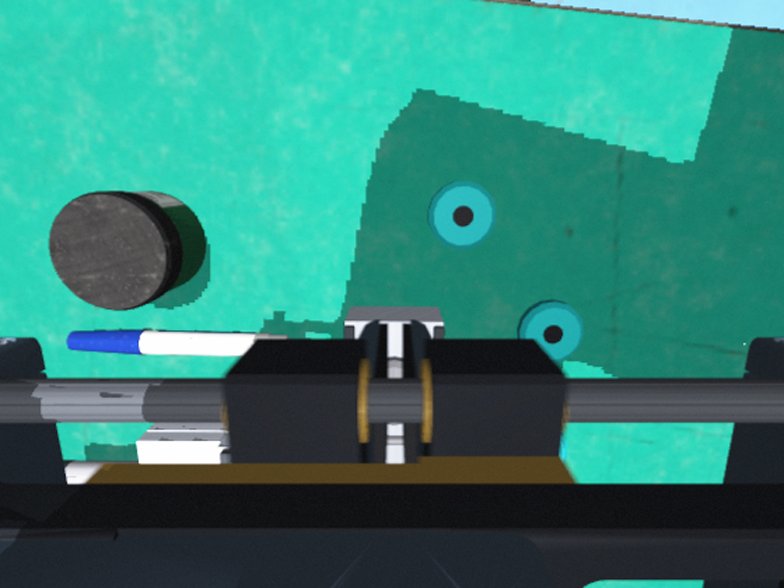

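View pics/si4.png

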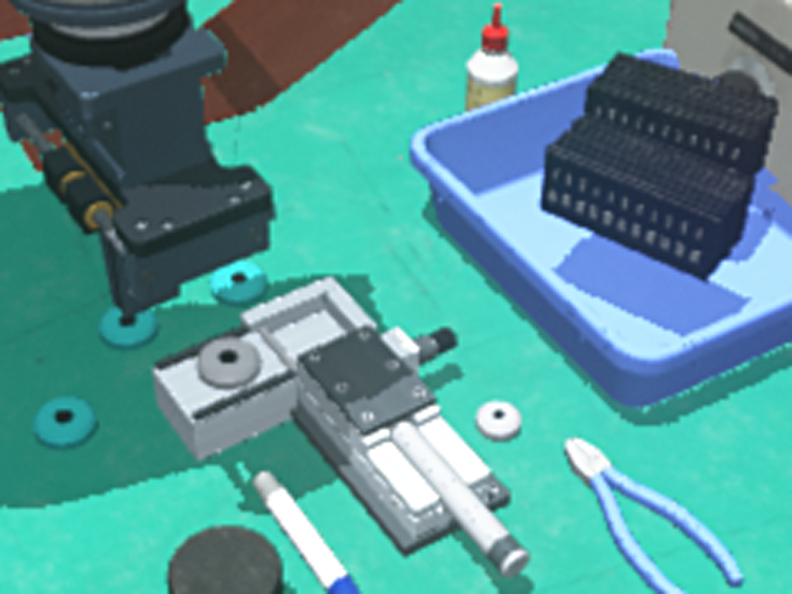

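servo_tool --pt "0.01 0 0.6" --pt "0.01 0 0.95" --pt "0.01 0 0.95" --pt "0.01 0 0.95" --twist '[0,0,0,0]' --hand '[0,0,0,0]'

```text
time: 4.53
ee_pos: [0.5077, -0.025, 0.0529]
tcp_rot: [180.0, 0.0, 95.5]
wrist_force: [0.3, -0.4, 0.0]
grip_width: 0.0006
```

```bash
python3 - <<'E'
from h import *
o=arm.get_obs(); print(F(o["ee_pos"]),o["wrist_force"],o["grip_width"])
d=cam("side"); crop(d,180,120,420,300,3.3,"pics/si5.png")
E
```

```text
[103.1 106.7  52.9] [ 0.25034185 -0.40321205  0.01895468] 0.0005501837714683735
```

View pics/si5.png

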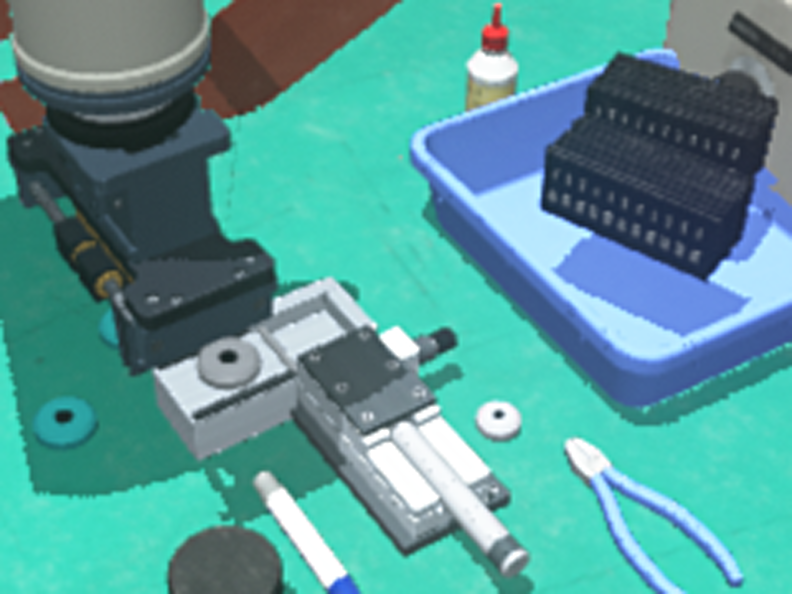

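servo_tool --pt "0 0.1 0" --pt "0 0.2 0" --pt "0 0.3 0" --pt "0 0.38 0" --pt "0 0.46 0" --pt "0 0.54 0" --pt "0 0.62 0" --pt "0 0.7 0" --pt "0 0.78 0" --pt "0 0.85 0" --twist '[0,0,0,0,0,0,0,0,0,0]' --hand '[0,0,0,0,0,0,0,0,0,0]'

```text
time: 5.82
ee_pos: [0.5499, -0.0209, 0.0523]
tcp_rot: [-180.0, 0.0, 95.5]
wrist_force: [1.4, 0.7, -1.2]
grip_width: 0.0007
```

```bash
python3 - <<'E'
from h import *
o=arm.get_obs(); print(F(o["ee_pos"]),o["wrist_force"],o["grip_width"])
d=cam("side"); crop(d,180,120,420,300,3.3,"pics/si6.png")
E
```

```text
[103.1  64.3  52.3] [ 1.37177276  0.71917478 -1.1597463 ] 0.0007018450257754811
```

View pics/si6.png

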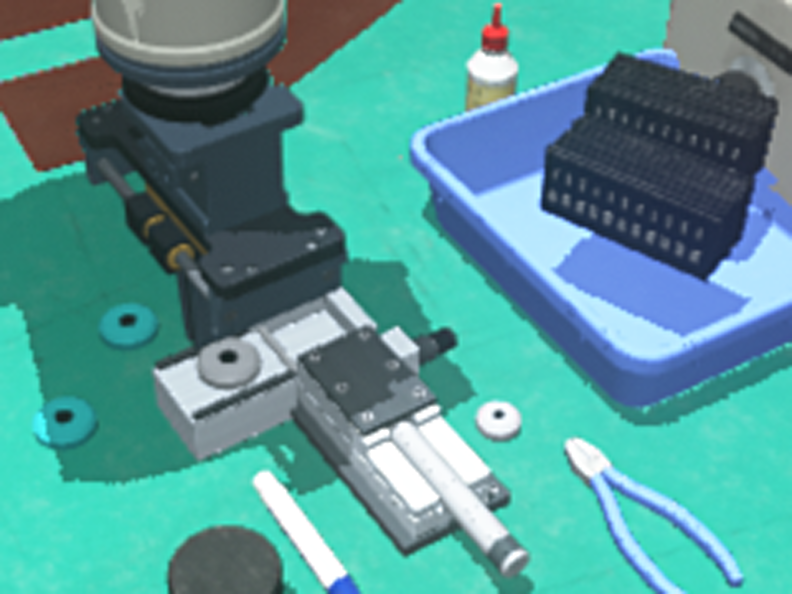

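```bash
python3 - <<'E'
from h import *
o=arm.get_obs()
S=cam("scene");D=cam("side");Wc=cam("wrist")
p=o["ee_pos"]; tip=p-[0,0,.014]
for n,d,x0,y0 in(("sc",S,180,150),("si",D,180,120)):
    im=cv2.resize(d["img"][y0:y0+180,x0:x0+240],None,fx=3.3,fy=3.3,interpolation=cv2.INTER_CUBIC)[:,:,::-1].copy()
    for q,c in((p,(0,0,255)),(tip,(0,255,255)),(W(103,80,46),(255,0,255)),(W(103,25.5,36.5),(255,0,0))):
        u=proj(d,q); cv2.circle(im,tuple(int(t) for t in ((u-[x0,y0])*3.3)),4,c,2)
    cv2.imwrite(f"pics/{n}7.png",im)
crop(Wc,100,150,460,400,2.2,"pics/w7.png")
E
```

```text
(no output)
```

View pics/sc7.png

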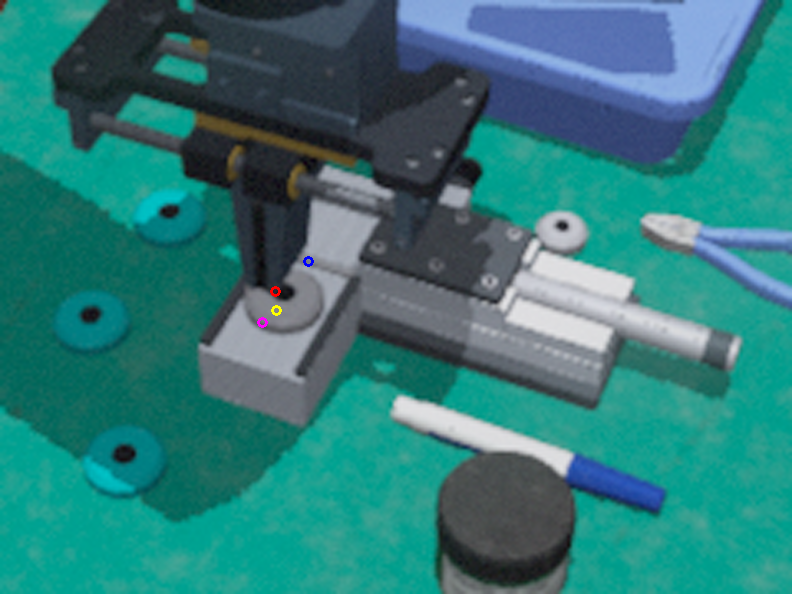

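View pics/si7.png

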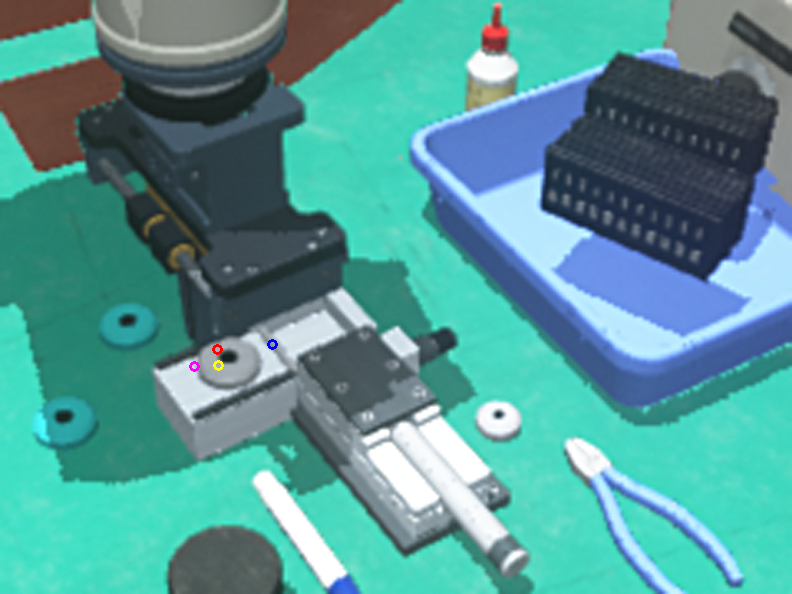

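View pics/w7.png

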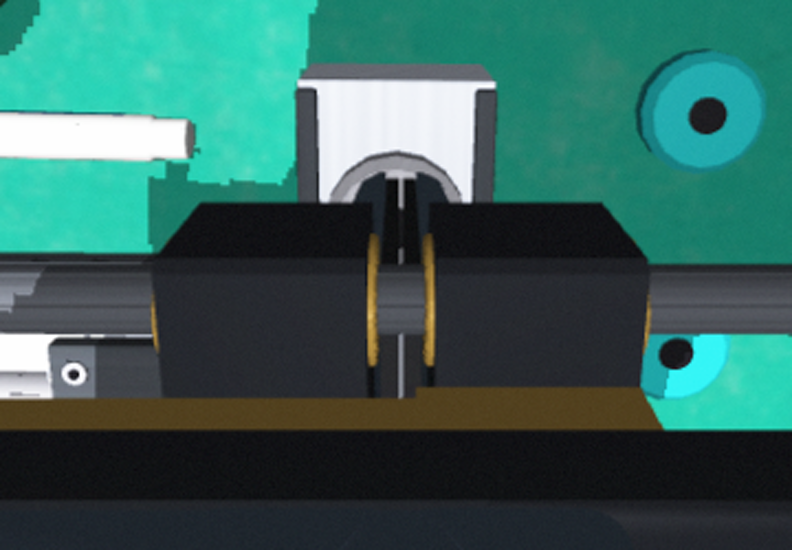

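```bash
python3 - <<'E'
from h import *
o=arm.get_obs(); print(o["time"])
S=cam("scene");D=cam("side")
a=cv2.resize(S["img"][190:270,230:310,::-1],None,fx=5,fy=5,interpolation=cv2.INTER_CUBIC)
b=cv2.resize(D["img"][180:260,210:290,::-1],None,fx=5,fy=5,interpolation=cv2.INTER_CUBIC)
im=np.hstack([a,b]); im=np.clip(255*(im/255.)**.5,0,255).astype('uint8'); cv2.imwrite("pics/z8.png",im)
E
```

```text
6.025
```

View pics/z8.png

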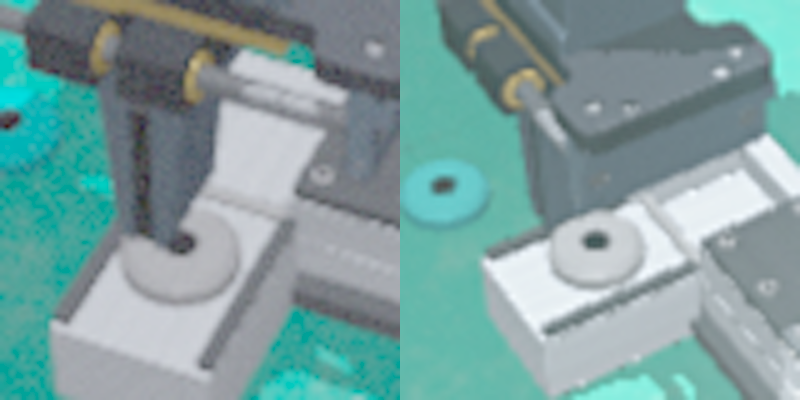

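```bash
python3 - <<'E'
from h import *
S=cam("scene");D=cam("side")
# column by height: candidate z for scene pt & side pt
for z in (34,40,46,52,58,65): print(z,F(onplane(S,263,238,z/1e3)),F(onplane(D,241,223.6,z/1e3)))
# where the spacer hole lies
for u in ((266.5,238.5),): print("hole S",F(onplane(S,*u,.046)))
print("hole D",F(onplane(D,210+(597-400)/5,180+240/5,.046)))
print("hole S crop",F(onplane(S,230+181/5,190+242/5,.046)))
E
```

```text
34 [111.6  48.3  34. ] [131.6  61.1  34. ]
40 [109.1  53.3  40. ] [125.9  63.7  40. ]
46 [106.7  58.3  46. ] [120.2  66.3  46. ]
52 [104.2  63.4  52. ] [114.5  68.9  52. ]
58 [101.8  68.4  58. ] [108.8  71.4  58. ]
65 [98.9 74.2 65. ] [102.1  74.4  65. ]
hole S [101.   57.1  46. ]
hole D [99.8 58.  46. ]
hole S crop [101.6  57.1  46. ]
```

```bash
python3 - <<'E'
from h import *
S=cam("scene");D=cam("side")
print(arm.get_obs()["ee_pos"],arm.tip_reach,[a for a in dir(arm) if a[0]!='_'])
for z in (38,46,52,60):
  for y in (48,80):
    print(z,y,[((proj(S,W(x,y,z))-[230,190])*5).round() for x in(90,103,116)],[((proj(D,W(x,y,z))-[210,180])*5+[400,0]).round() for x in(90,116)])
E
```

```text
[ 0.5496381  -0.0209018   0.05234635] 0.014 ['MotionError', 'get_image', 'get_obs', 'job_done', 'tip_reach']
38 48 [array([225., 250.]), array([189., 239.]), array([153., 227.])] [array([632., 259.]), array([600., 221.])]
38 80 [array([185., 318.]), array([148., 306.]), array([111., 294.])] [array([562., 290.]), array([531., 251.])]
46 48 [array([225., 233.]), array([189., 222.]), array([152., 210.])] [array([631., 245.]), array([599., 207.])]
46 80 [array([184., 301.]), array([147., 289.]), array([110., 277.])] [array([560., 276.]), array([530., 237.])]
52 48 [array([225., 221.]), array([188., 209.]), array([152., 198.])] [array([630., 234.]), array([598., 197.])]
52 80 [array([184., 289.]), array([147., 277.]), array([110., 265.])] [array([559., 265.]), array([529., 226.])]
60 48 [array([225., 204.]), array([188., 192.]), array([151., 181.])] [array([629., 220.]), array([597., 182.])]
60 80 [array([184., 272.]), array([146., 259.]), array([109., 247.])] [array([558., 251.]), array([527., 212.])]
```

```bash
python3 - <<'E'
from h import *
D=cam("wrist")
im=cv2.resize(D["img"][200:300,230:340,::-1],None,fx=6,fy=6,interpolation=cv2.INTER_CUBIC); im=np.clip(255*(im/255.)**.45,0,255).astype('uint8'); cv2.imwrite("pics/w8.png",im)
for v in (225,229.5,235): print(v,[F(onplane(D,282,v,z/1e3)) for z in (38,46,52,60,70,80)])
for y in (80,64): print([(proj(D,W(103,y,z)).round(1)) for z in (38,46,52,60,70,80)])
E
```

```text
225 [array([103.9,  76.3,  38. ]), array([103.9,  78.5,  46. ]), array([103.9,  80.3,  52. ]), array([103.9,  82.5,  60. ]), array([103.9,  85.4,  70. ]), array([103.9,  88.2,  80. ])]
229.5 [array([103.9,  73.3,  38. ]), array([103.9,  75.7,  46. ]), array([103.9,  77.5,  52. ]), array([103.9,  79.9,  60. ]), array([103.9,  82.9,  70. ]), array([103.9,  85.9,  80. ])]
235 [array([103.9,  69.7,  38. ]), array([103.9,  72.3,  46. ]), array([103.9,  74.2,  52. ]), array([103.9,  76.7,  60. ]), array([103.9,  79.9,  70. ]), array([103.9,  83.1,  80. ])]
[array([280.5, 219.2]), array([280.5, 222.7]), array([280.4, 225.4]), array([280.4, 229.4]), array([280.3, 234.8]), array([280.2, 240.8])]
[array([280.6, 243.6]), array([280.5, 247.9]), array([280.5, 251.4]), array([280.5, 256.3]), array([280.4, 263.1]), array([280.3, 270.6])]
```

View pics/w8.png

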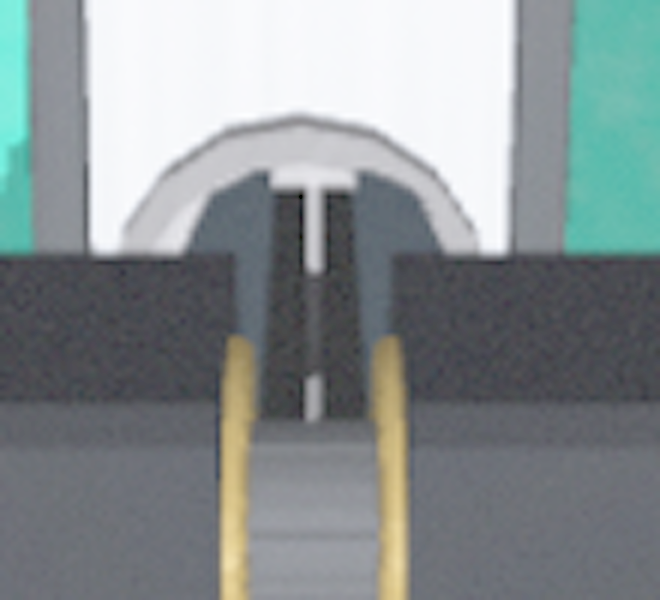

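```bash
python3 - <<'E'
from h import *
o=arm.get_obs();D=cam("wrist");P,R=tool()
print(R.T@(D["cam_to_world"][:3,3]-P), o["time"],o["wrist_force"],o["qpos"])
E
```

```text
[ 0.00054255 -0.06895636 -0.18683056] 6.375 [ 0.05160558 -0.51210143  0.52034943] [-8.39621918e+00  3.31448706e+01  9.65464221e+01 -1.31387225e-03
  5.03118197e+01 -1.03874503e+02]
```

servo_tool --pt "0 -0.7 0" --pt "0 -0.72 0" --pt "0 -0.72 0.0" --pt "0 -0.72 0.05" --pt "0 -0.72 0.1" --pt "0 -0.72 0.1" --twist '[0,0,0,0,0,0]' --hand '[0,0,0,0,0,0]'

```text
time: 7.18
ee_pos: [0.5139, -0.0243, 0.047]
tcp_rot: [-180.0, -0.0, 95.5]
wrist_force: [1.0, 0.5, -0.6]
grip_width: 0.0006
```

```bash
python3 - <<'E'
from h import *
o=arm.get_obs(); print(F(o["ee_pos"]),o["wrist_force"],o["grip_width"])
S=cam("scene");D=cam("side")
a=cv2.resize(S["img"][200:280,220:300,::-1],None,fx=5,fy=5,interpolation=cv2.INTER_CUBIC)
b=cv2.resize(D["img"][180:260,190:270,::-1],None,fx=5,fy=5,interpolation=cv2.INTER_CUBIC)
im=np.hstack([a,b]); im=np.clip(255*(im/255.)**.5,0,255).astype('uint8'); cv2.imwrite("pics/z9.png",im)
E
```

```text
[103.2 100.5  47. ] [ 0.95407037  0.53546472 -0.56346144] 0.0006335882328735174
```

View pics/z9.png

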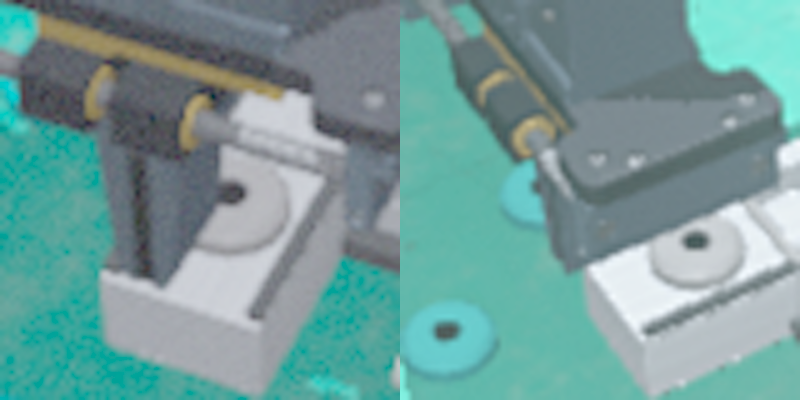

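servo_tool --pt "0 0 0.04" --pt "0 0 0.08" --pt "0 0 0.12" --pt "0 0 0.12" --twist '[0,0,0,0]' --hand '[0,0,0,0]'

```text
time: 7.78
ee_pos: [0.5137, -0.0243, 0.0411]
tcp_rot: [-180.0, -0.0, 95.5]
wrist_force: [-0.3, 0.9, 0.5]
grip_width: 0.0006
```

servo_tool --pt "0 0 0.04" --pt "0 0 0.08" --pt "0 0 0.12" --pt "0 0 0.12" --twist '[0,0,0,0]' --hand '[0,0,0,0]'

```text
time: 8.28
ee_pos: [0.5137, -0.0243, 0.0351]
tcp_rot: [-180.0, -0.0, 95.5]
wrist_force: [-1.0, -0.6, -0.1]
grip_width: 0.0003
```

```bash
python3 - <<'E'
from h import *
o=arm.get_obs(); print(F(o["ee_pos"]),o["wrist_force"],o["grip_width"])
S=cam("scene");D=cam("side")
a=cv2.resize(S["img"][200:280,220:300,::-1],None,fx=5,fy=5,interpolation=cv2.INTER_CUBIC)
b=cv2.resize(D["img"][180:260,190:270,::-1],None,fx=5,fy=5,interpolation=cv2.INTER_CUBIC)
im=np.hstack([a,b]); im=np.clip(255*(im/255.)**.5,0,255).astype('uint8'); cv2.imwrite("pics/z10.png",im)
E
```

```text
[103.2 100.7  35.1] [-0.97403302 -0.62051292 -0.11047786] 0.00030862033856302875
```

View pics/z10.png

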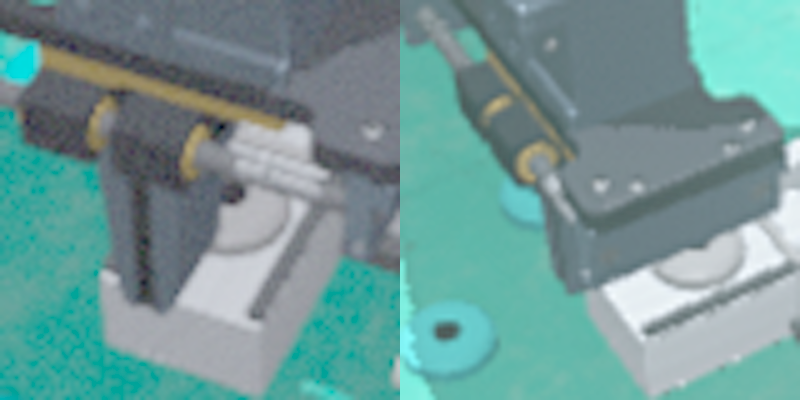

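```bash
python3 - <<'E'
from h import *
S=cam("scene");D=cam("side");Wc=cam("wrist")
o=arm.get_obs();print(F(o["ee_pos"]))
for y in (110,116.7):
 for z in (21,30,40,50,60): print(y,z,[((proj(S,W(x,y,z))-[220,200])*5).round() for x in(89.5,103,116.5)])
print([((proj(D,W(14,139,z))-[190,180])*5+[400,0]).round() for z in (60,80,100,120)])
im=cv2.resize(S["img"][220:280,230:290,::-1],None,fx=10,fy=10,interpolation=cv2.INTER_CUBIC);im=np.clip(255*(im/255.)**.5,0,255).astype('uint8'); cv2.imwrite("pics/z11.png",im)
E
```

```text
[103.2 100.5  35.4]
110 21 [array([198., 370.]), array([160., 357.]), array([121., 344.])]
110 30 [array([197., 352.]), array([159., 339.]), array([120., 326.])]
110 40 [array([197., 331.]), array([157., 318.]), array([118., 305.])]
110 50 [array([196., 310.]), array([156., 297.]), array([117., 284.])]
110 60 [array([195., 289.]), array([155., 276.]), array([115., 263.])]
116.7 21 [array([189., 385.]), array([151., 372.]), array([112., 359.])]
116.7 30 [array([188., 367.]), array([149., 354.]), array([111., 341.])]
116.7 40 [array([187., 347.]), array([148., 333.]), array([109., 320.])]
116.7 50 [array([186., 326.]), array([147., 312.]), array([107., 299.])]
116.7 60 [array([185., 304.]), array([145., 291.]), array([106., 278.])]
[array([613., 440.]), array([608., 403.]), array([603., 365.]), array([598., 325.])]
```

View pics/z11.png

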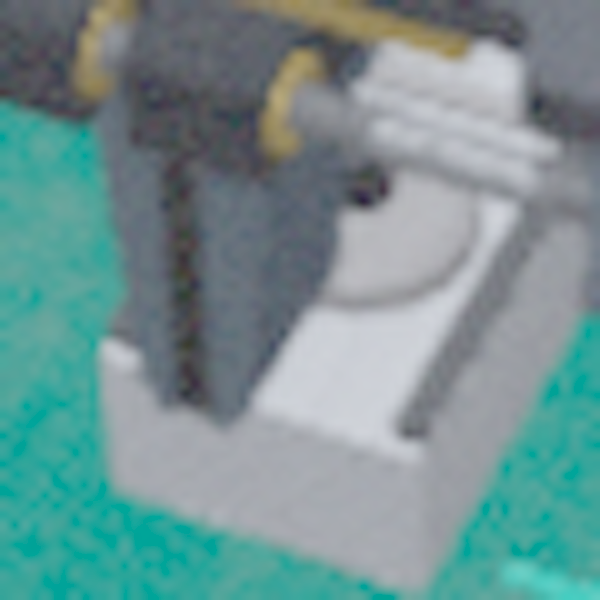

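servo_tool --pt "0 0 0.05" --pt "0 0 0.1" --pt "0 0 0.14" --pt "0 0 0.14" --twist '[0,0,0,0]' --hand '[0,0,0,0]'

```text
time: 9.02
ee_pos: [0.5138, -0.0243, 0.0281]
tcp_rot: [-180.0, -0.0, 95.5]
wrist_force: [-0.5, 0.8, 0.2]
grip_width: 0.0004
```

```bash
python3 - <<'E'
from h import *
o=arm.get_obs(); print(F(o["ee_pos"]),o["wrist_force"],o["grip_width"])
S=cam("scene")
im=cv2.resize(S["img"][210:280,220:300,::-1],None,fx=8,fy=8,interpolation=cv2.INTER_CUBIC);im=np.clip(255*(im/255.)**.5,0,255).astype('uint8'); cv2.imwrite("pics/z12.png",im)
E
```

```text
[103.2 100.6  28.1] [-0.45068864  0.82313082  0.23235033] 0.0004428105781859012
```

View pics/z12.png

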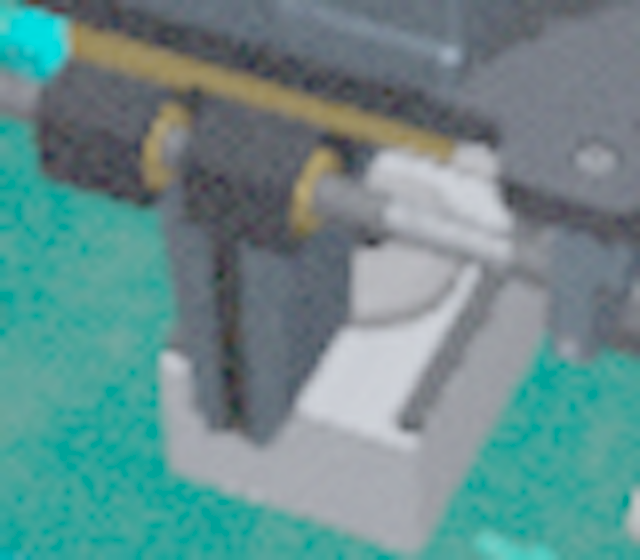

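servo_tool --pt "0 0 0.04" --pt "0 0 0.08" --pt "0 0 0.08" --twist '[0,0,0]' --hand '[0,0,0]'

```text
time: 9.45
ee_pos: [0.5138, -0.0243, 0.0242]
tcp_rot: [-180.0, -0.0, 95.5]
wrist_force: [-0.2, -0.0, 0.5]
grip_width: 0.0003
```

servo_tool --pt "0 0 0.03" --pt "0 0 0.06" --pt "0 0 0.06" --twist '[0,0,0]' --hand '[0,0,0]'

```text
time: 9.82
ee_pos: [0.5138, -0.0243, 0.0212]
tcp_rot: [-180.0, -0.0, 95.5]
wrist_force: [-0.4, 0.6, 0.1]
grip_width: 0.0007
```

servo_tool --pt "0 0 0.03" --pt "0 0 0.06" --pt "0 0 0.06" --twist '[0,0,0]' --hand '[0,0,0]'

```text
time: 10.2
ee_pos: [0.514, -0.0243, 0.0191]
tcp_rot: [180.0, 0.0, 95.5]
wrist_force: [-5.6, 0.7, 20.1]
grip_width: 0.0001
```

```bash
python3 - <<'E'
from h import *
o=arm.get_obs(); print(F(o["ee_pos"]),o["wrist_force"],o["grip_width"])
S=cam("scene")
im=cv2.resize(S["img"][210:280,220:300,::-1],None,fx=8,fy=8,interpolation=cv2.INTER_CUBIC);im=np.clip(255*(im/255.)**.5,0,255).astype('uint8'); cv2.imwrite("pics/z13.png",im)
E
```

```text
[103.2 100.4  19.1] [-5.59058415  0.68843983 20.11551503] 0.00010619675152968264
```

View pics/z13.png

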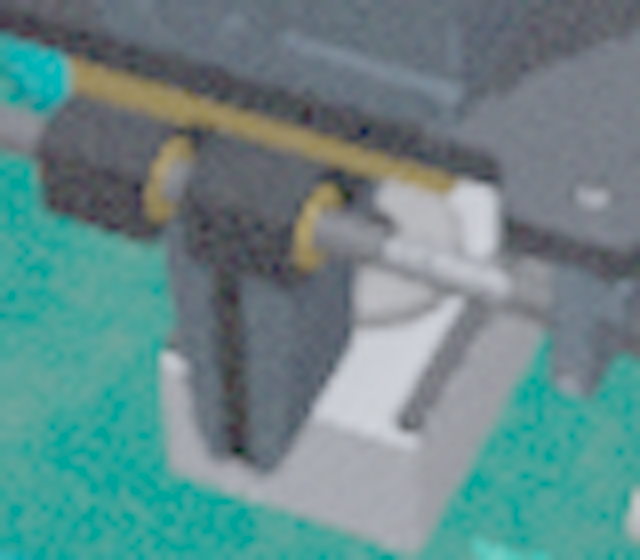

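servo_tool --pt "0 0 -0.12" --pt "0 0 -0.12" --pt "0 0.04 -0.12" --pt "0 0.08 -0.12" --pt "0 0.12 -0.12" --pt "0 0.16 -0.12" --pt "0 0.2 -0.12" --twist '[0,0,0,0,0,0,0]' --hand '[0,0,0,0,0,0,0]'

```text
time: 11.12
ee_pos: [0.5239, -0.0234, 0.0243]
tcp_rot: [-180.0, 0.0, 95.5]
wrist_force: [-0.1, -0.7, 0.3]
grip_width: 0.0004
```

```bash
python3 - <<'E'
from h import *
o=arm.get_obs(); print(F(o["ee_pos"]),o["wrist_force"],o["grip_width"])
S=cam("scene")
im=cv2.resize(S["img"][210:280,220:300,::-1],None,fx=8,fy=8,interpolation=cv2.INTER_CUBIC);im=np.clip(255*(im/255.)**.5,0,255).astype('uint8'); cv2.imwrite("pics/z14.png",im)
E
```

```text
[103.2  90.4  24.3] [-0.11660513 -0.67288314  0.29371632] 0.00042867535114286034
```

View pics/z14.png

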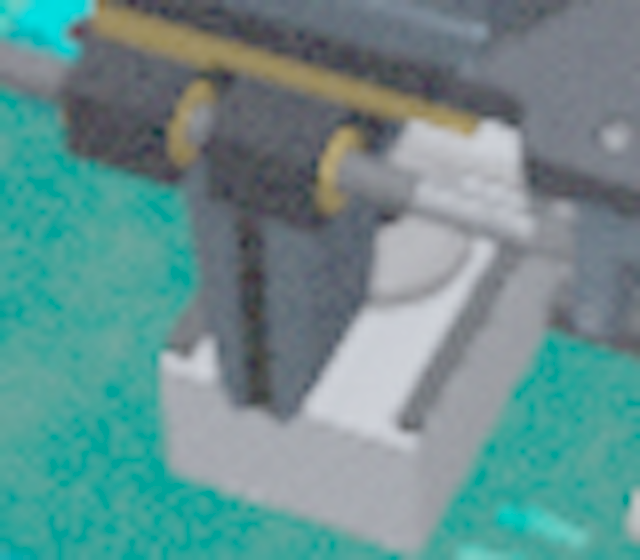

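servo_tool --pt "0 0.08 0" --pt "0 0.16 0" --pt "0 0.24 0" --pt "0 0.32 0" --pt "0 0.4 0" --pt "0 0.48 0" --pt "0 0.54 0" --pt "0 0.6 0" --twist '[0,0,0,0,0,0,0,0]' --hand '[0,0,0,0,0,0,0,0]'

```text
time: 12.18
ee_pos: [0.5538, -0.0205, 0.0243]
tcp_rot: [-180.0, -0.0, 95.5]
wrist_force: [-1.1, 0.1, 0.8]
grip_width: 0.0002
```

```bash
python3 - <<'E'
from h import *
o=arm.get_obs(); print(F(o["ee_pos"]),o["wrist_force"],o["grip_width"])
S=cam("scene");D=cam("side")
f=lambda d,x,y:cv2.resize(d["img"][y:y+80,x:x+80,::-1],None,fx=5,fy=5,interpolation=cv2.INTER_CUBIC)
im=np.hstack([f(S,230,190),f(D,225,170)]);im=np.clip(255*(im/255.)**.5,0,255).astype('uint8'); cv2.imwrite("pics/z15.png",im)
E
```

```text
[103.1  60.4  24.3] [-1.14400739  0.06710814  0.78764452] 0.00024620484456723063
```

View pics/z15.png

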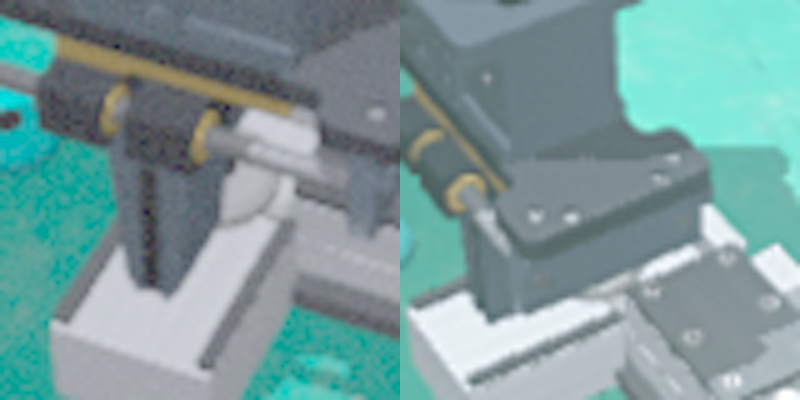

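servo_tool --pt "0 0.06 0" --pt "0 0.12 0" --pt "0 0.18 0" --pt "0 0.24 0" --pt "0 0.3 0" --pt "0 0.36 0" --pt "0 0.4 0" --pt "0 0.44 0" --pt "0 0.44 0" --twist '[0,0,0,0,0,0,0,0,0]' --hand '[0,0,0,0,0,0,0,0,0]'

```text
time: 13.4
ee_pos: [0.5758, -0.0184, 0.0244]
tcp_rot: [180.0, 0.0, 95.5]
wrist_force: [-0.3, 0.1, 0.3]
grip_width: 0.0008
```

```bash
python3 - <<'E'
from h import *
o=arm.get_obs(); print(F(o["ee_pos"]),o["wrist_force"],o["grip_width"])
S=cam("scene");D=cam("side")
f=lambda d,x,y:cv2.resize(d["img"][y:y+80,x:x+80,::-1],None,fx=5,fy=5,interpolation=cv2.INTER_CUBIC)
im=np.hstack([f(S,230,190),f(D,225,170)]);im=np.clip(255*(im/255.)**.5,0,255).astype('uint8'); cv2.imwrite("pics/z16.png",im)
E
```

```text
[103.1  38.3  24.4] [-0.26071342  0.0879279   0.27963868] 0.000769112704890449
```

View pics/z16.png

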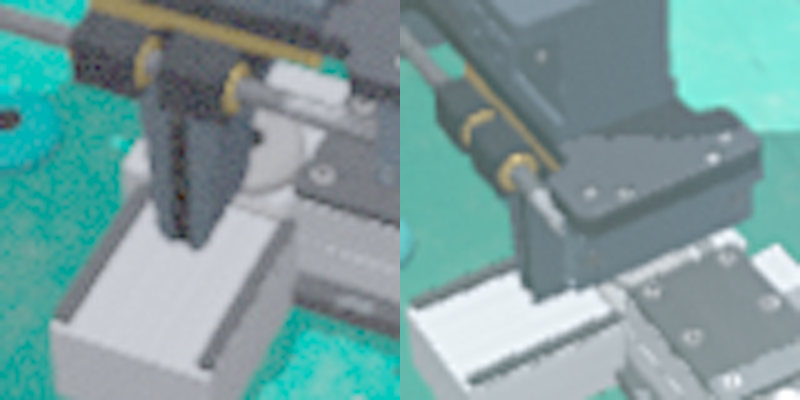

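servo_tool --pt "0 -0.3 -0.3" --pt "0 -0.8 -1.2" --pt "0 -1.2 -2.2" --pt "0 -1.2 -2.6" --pt "0 -1.2 -2.6" --twist '[0,0,0,0,0]' --hand '[0,0,0,0,0]'

```text
time: 14.12
ee_pos: [0.5159, -0.0243, 0.1564]
tcp_rot: [179.8, 0.1, 95.5]
wrist_force: [0.2, -0.0, -0.1]
grip_width: 0.0006
```

```bash
python3 - <<'E'
from h import *
o=arm.get_obs(); print(F(o["ee_pos"]),o["wrist_force"],o["grip_width"])
S=cam("scene");D=cam("side")
f=lambda d,x,y:cv2.resize(d["img"][y:y+80,x:x+80,::-1],None,fx=5,fy=5,interpolation=cv2.INTER_CUBIC)
im=np.hstack([f(S,240,185),f(D,235,190)]);im=np.clip(255*(im/255.)**.7,0,255).astype('uint8'); cv2.imwrite("pics/z17.png",im)
E
```

```text
[103.   98.5 156.4] [ 0.20373179 -0.00285245 -0.10066083] 0.0005716059239622058
```

View pics/z17.png

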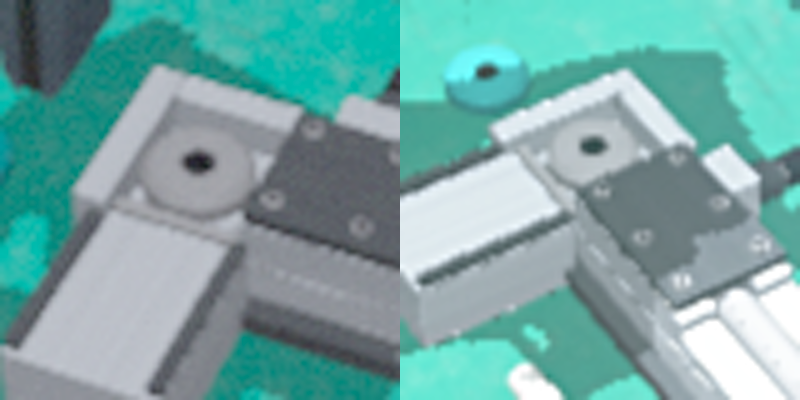

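```bash
python3 - <<'E'
from h import *
S=cam("scene");D=cam("side")
for z in (38,40,43,46): print(z,F(onplane(S,279.6,217,z/1e3)),F(onplane(D,273.4,219,z/1e3)))
print("tail", F(onplane(S,180+727/3.3,180+255/3.3,.034)),F(onplane(D,180+512/3.3,180+363/3.3,.034)))
print(todp(W(-150,0,145)))
E
```

```text
38 [104.3  -3.9  38. ] [103.5  -0.8  38. ]
40 [103.5  -2.1  40. ] [101.6   0.3  40. ]
43 [102.3   0.7  43. ] [98.9  1.9 43. ]
46 [101.1   3.5  46. ] [96.2  3.5 46. ]
tail [-106.7    0.2   34. ] [-108.5    0.3   34. ]
[-5.063  1.997  0.164]
```

servo_tool --pt "-1.0 1.0 0" --pt "-2.0 1.9 0" --pt "-2.26 1.97 0" --pt "-2.26 1.97 0" --pt "-2.26 1.97 0" --pt "-2.26 1.97 0" --pt "-2.26 1.97 0" --pt "-2.26 1.97 0" --pt "-2.26 1.97 0" --pt "-2.26 1.97 0" --pt "-2.26 1.97 0" --twist '[1,2,3,4,5,6,7,8,9,9,9]' --hand '[0,0,0,0,0,0,0,0,0,0,0]'

```text
time: 15.7
ee_pos: [0.6244, -0.1271, 0.1537]
tcp_rot: [-180.0, 0.1, 5.7]
wrist_force: [-0.3, -0.3, 0.1]
grip_width: 0.0004
```

```bash
python3 - <<'E'
from h import *
o=arm.get_obs(); print(F(o["ee_pos"]),o["tcp_rot"],o["qpos"])
d=cam("wrist"); crop(d,100,0,460,270,2.2,"pics/w18.png"); print(proj(d,W(105,0,40)),proj(d,W(103,25.5,36.5)))
E
```

```text
[ -9.9   0.6 153.7] [-1.79976929e+02  5.78594594e-02  5.72196012e+00] [-1.68735316e+01  3.17656403e+01  7.82928089e+01 -9.90531795e-04
  7.00038334e+01 -2.25951408e+01]
[284.47935556  73.20190958] [254.42705165  76.32111458]
```

View pics/w18.png

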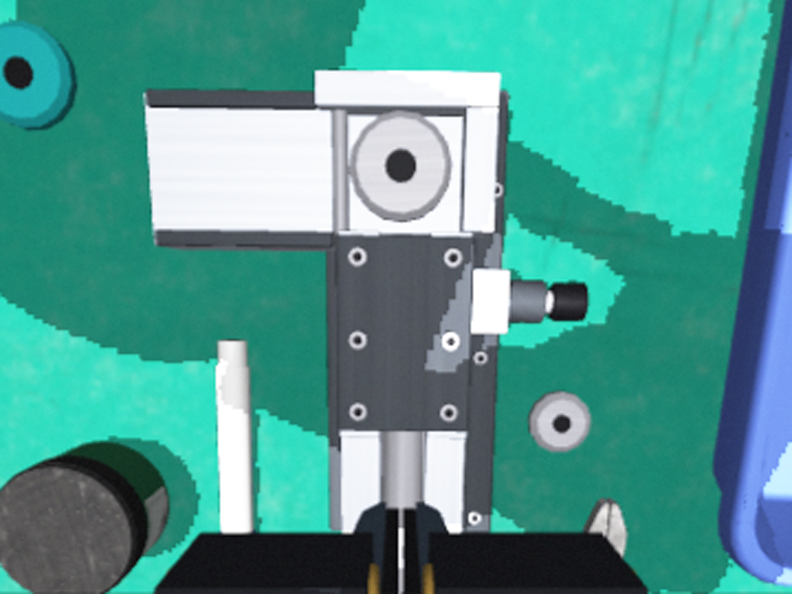

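```bash
python3 - <<'E'
from h import *
d=cam("wrist"); crop(d,230,20,340,120,7,"pics/w19.png")
for z in (40,44): print(F(onplane(d,281.8,75.5,z/1e3)))
for n,p in dict(L=(352,166),R=(452,166),T=(400,112),B=(400,222)).items(): print(n,F(onplane(d,100+p[0]/2.2,p[1]/2.2,.034)))
E
```

```text
[103.2   2.1  40. ]
[102.6   2.   44. ]
L [104.1  20.7  34. ]
R [104.1 -18.2  34. ]
T [123.4   2.1  34. ]
B [83.4  2.  34. ]
```

View pics/w19.png

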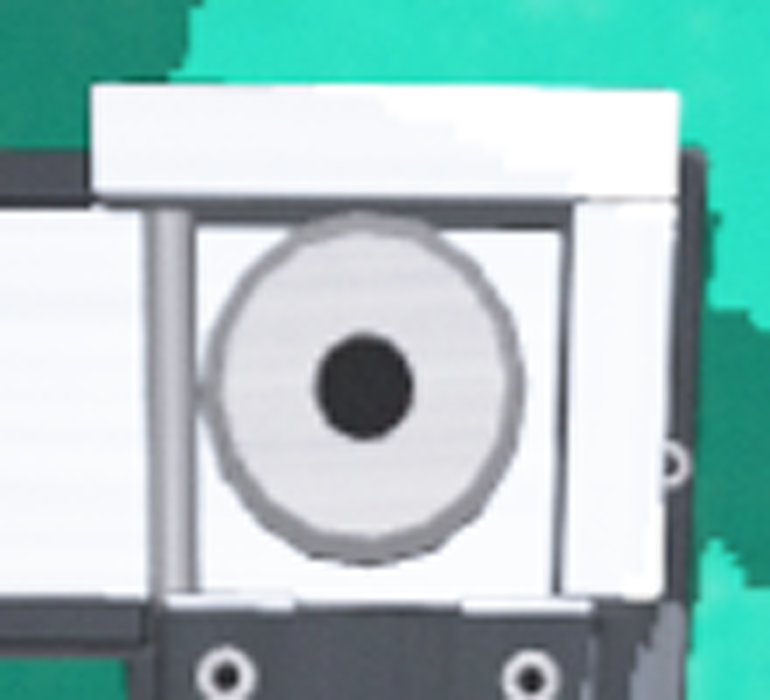

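```bash
python3 - <<'E'
from h import *
S=cam("scene")
# bias of scene from fixed points: lip mid & far back wall
im=cv2.resize(S["img"][190:250,245:325,::-1],None,fx=9,fy=9,interpolation=cv2.INTER_CUBIC)
cv2.imwrite("pics/z20.png",im)
for n,p in dict(near=(103.2,18.5,40),far=(103.2,-15.5,40),nearT=(103.2,18.5,46),lip=(103,25.5,36.5),lipL=(125,25.5,36.5),lipR=(81,25.5,36.5),endstop=(125,-22,43)).items(): print(n,((proj(S,W(*p))-[245,190])*9).round())
E
```

```text
near [269. 315.]
far [341. 198.]
nearT [269. 292.]
lip [255. 353.]
lipL [147. 320.]
lipR [364. 387.]
endstop [250. 134.]
```

View pics/z20.png

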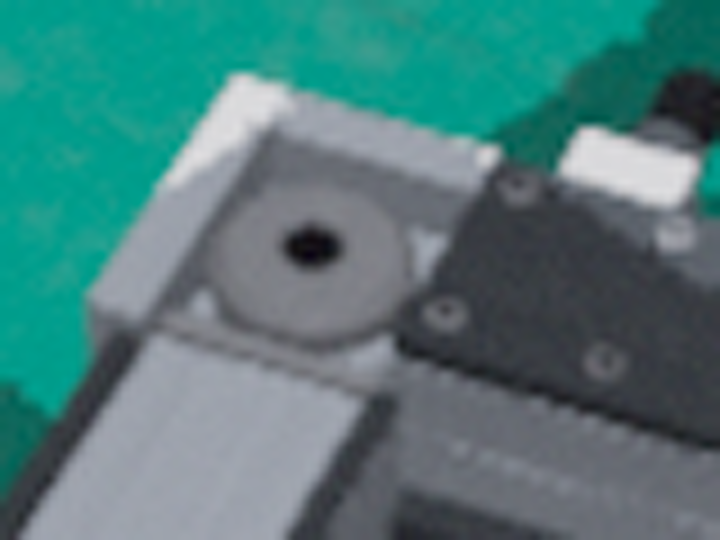

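```bash
python3 - <<'E'
from h import *
S=cam("scene")
from scipy.spatial.transform import Rotation as R
def ell(c,tilt,r,h):
    a=np.linspace(0,2*np.pi,73);t=np.radians(tilt)
    P=np.c_[r*np.cos(a),r*np.sin(a)*np.cos(t)-h*np.sin(t),r*np.sin(a)*np.sin(t)+h*np.cos(t)]+c
    u=np.array([(proj(S,W(*p))-[245,190])*9 for p in P]); return u.min(0).round(),u.max(0).round()
print("bias est +8,+2")
print("flat top",ell([103.2,1.5,34],0,17,6),"outer",ell([103.2,1.5,34],0,20,3),"lowouter",ell([103.2,1.5,34],0,20,-3))
print("tilt top",ell([103.2,3,38],11,17,6),"outer",ell([103.2,3,38],11,20,3),"low",ell([103.2,3,38],11,20,-3))
print(((proj(S,W(103.2,1.5,40))-[245,190])*9).round())
for q in((125,22,43),(125,-22,43),(81,-22,43),(81,25.5,50)): print(q,((proj(S,W(*q))-[245,190])*9).round())
E
```

```text
bias est +8,+2
flat top (array([215., 193.]), array([395., 320.])) outer (array([199., 193.]), array([411., 343.])) lowouter (array([200., 215.]), array([411., 366.]))
tilt top (array([214., 191.]), array([395., 295.])) outer (array([197., 195.]), array([409., 318.])) low (array([195., 221.]), array([407., 344.]))
[305. 256.]
(125, 22, 43) [154. 283.]
(125, -22, 43) [250. 134.]
(81, -22, 43) [462. 197.]
(81, 25.5, 50) [365. 336.]
```

servo_tool --pt "0.01 1.2 0" --pt "0.01 2.4 0" --pt "0.01 2.6 0" --pt "0.01 2.6 0.8" --pt "0.01 2.6 1.8" --pt "0.01 2.6 2.3" --pt "0.01 2.6 2.3" --twist '[0,0,0,0,0,0,0]' --hand '[0,0,0,0,0,0,0]'

```text
time: 16.77
ee_pos: [0.6364, -0.2554, 0.0375]
tcp_rot: [-179.9, 0.2, 5.5]
wrist_force: [0.2, 0.1, 1.5]
grip_width: 0.0005
```

```bash
python3 - <<'E'
from h import *
o=arm.get_obs(); print(F(o["ee_pos"]),o["tcp_rot"],o["wrist_force"])
S=cam("scene");D=cam("side")
f=lambda d,x,y:cv2.resize(d["img"][y:y+100,x:x+100,::-1],None,fx=4,fy=4,interpolation=cv2.INTER_CUBIC)
im=np.hstack([f(S,340,190),f(D,280,210)]);cv2.imwrite("pics/z21.png",im)
E
```

```text
[-138.7    1.1   37.5] [-1.79876648e+02  1.79853516e-01  5.53575814e+00] [0.19798628 0.09382585 1.50552194]
```

View pics/z21.png

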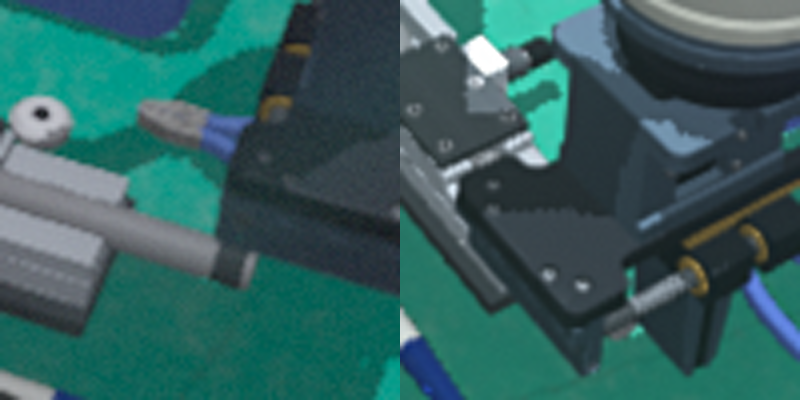

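```bash
python3 - <<'E'
from h import *
D=cam("side");S=cam("scene")
print([((proj(D,W(-101,89,z))-[280,210])*4+[400,0]).round() for z in (80,100,120,140)])
print([((proj(D,W(-139+16,-0,z))-[280,210])*4+[400,0]).round() for z in (24,38,52,60)])
print("jar",F(onplane(S,333,300,.053)), "tail bottom",((proj(D,W(-108,0,34))-[280,210])*4+[400,0]).round())
print(todp(W(-139,0,12)))
E
```

```text
[array([445., 333.]), array([445., 302.]), array([446., 271.]), array([446., 238.])]
[array([640., 356.]), array([642., 337.]), array([645., 317.]), array([647., 306.])]
jar [-39.2 135.1  53. ] tail bottom [620. 319.]
[-0.019 -0.028  0.58 ]
```

servo_tool --pt "0.02 0 0.2" --pt "0.02 0 0.4" --pt "0.02 0 0.5" --pt "0.02 0 0.5" --pt "0.02 0 0.5" --twist '[0,0,0,0,0]' --hand '[0,0,0,0,0]'

```text
time: 17.6
ee_pos: [0.6387, -0.2566, 0.0145]
tcp_rot: [180.0, -0.0, 5.5]
wrist_force: [0.1, -0.2, 0.1]
grip_width: 0.0005
```

```bash
python3 - <<'E'
from h import *
o=arm.get_obs(); print(F(o["ee_pos"]),o["tcp_rot"],o["wrist_force"])
S=cam("scene");D=cam("side")
f=lambda d,x,y:cv2.resize(d["img"][y:y+80,x:x+80,::-1],None,fx=5,fy=5,interpolation=cv2.INTER_CUBIC)
im=np.hstack([f(S,370,220),f(D,310,250)]);im=np.clip(255*(im/255.)**.6,0,255).astype('uint8');cv2.imwrite("pics/z22.png",im)
E
```

```text
[-140.1   -1.1   14.5] [ 1.79990706e+02 -1.17073585e-02  5.47964808e+00] [ 0.13268193 -0.18212887  0.06631082]
```

View pics/z22.png

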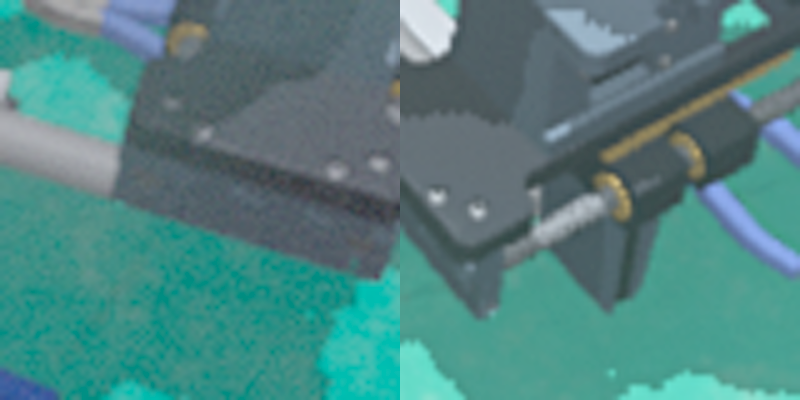

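servo_tool --pt "-0.02 0 0.05" --pt "-0.02 -0.1 0.05" --pt "-0.02 -0.2 0.05" --pt "-0.02 -0.3 0.05" --pt "-0.02 -0.4 0.05" --pt "-0.02 -0.4 0.05" --twist '[0,0,0,0,0,0]' --hand '[0,0,0,0,0,0]'

```text
time: 18.45
ee_pos: [0.6356, -0.2361, 0.0119]
tcp_rot: [-180.0, 0.0, 5.5]
wrist_force: [0.3, 0.6, 0.4]
grip_width: 0.0006
```

```bash
python3 - <<'E'
from h import *
o=arm.get_obs(); print(F(o["ee_pos"]),o["tcp_rot"],o["wrist_force"])
S=cam("scene");D=cam("side")
f=lambda d,x,y:cv2.resize(d["img"][y:y+80,x:x+80,::-1],None,fx=5,fy=5,interpolation=cv2.INTER_CUBIC)
im=np.hstack([f(S,350,220),f(D,310,250)]);im=np.clip(255*(im/255.)**.6,0,255).astype('uint8');cv2.imwrite("pics/z23.png",im)
E
```

```text
[-119.5    0.    11.9] [-1.79987233e+02  8.92378202e-03  5.50521508e+00] [0.30040982 0.6060585  0.41929094]
```

View pics/z23.png

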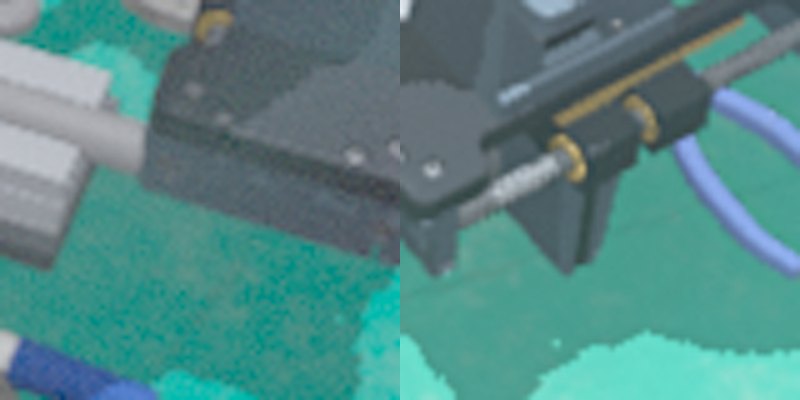

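servo_tool --pt "0 -0.06 0" --pt "0 -0.12 0" --pt "0 -0.18 0" --pt "0 -0.24 0" --pt "0 -0.3 0" --twist '[0,0,0,0,0]' --hand '[0,0,0,0,0]'

```text
time: 19.18
ee_pos: [0.6348, -0.2227, 0.012]
tcp_rot: [179.9, -0.1, 5.5]
wrist_force: [1.1, -9.9, -1.7]
grip_width: 0.0005
```

servo_tool --pt "0 -0.05 0" --pt "0 -0.1 0" --pt "0 -0.15 0" --twist '[0,0,0]' --hand '[0,0,0]'

```text
time: 19.55
ee_pos: [0.6339, -0.2149, 0.012]
tcp_rot: [179.9, -0.0, 5.5]
wrist_force: [-0.2, -7.4, -1.4]
grip_width: 0.0004
```

servo_tool --pt "0 -0.04 0" --pt "0 -0.08 0" --pt "0 -0.12 0" --pt "0 -0.16 0" --twist '[0,0,0,0]' --hand '[0,0,0,0]'

```text
time: 20.05
ee_pos: [0.6329, -0.2064, 0.0119]
tcp_rot: [180.0, -0.0, 5.5]
wrist_force: [0.8, -4.4, 1.0]
grip_width: 0.0003
```

servo_tool --pt "0 -0.03 0" --pt "0 -0.06 0" --pt "0 -0.06 0" --twist '[0,0,0]' --hand '[0,0,0]'

```text
time: 20.42
ee_pos: [0.6325, -0.2031, 0.0119]
tcp_rot: [-180.0, -0.0, 5.5]
wrist_force: [0.7, -0.9, 1.0]
grip_width: 0.0001
```

```bash
python3 - <<'E'
from h import *
o=arm.get_obs(); print(F(o["ee_pos"]),o["tcp_rot"],o["wrist_force"])
E
```

```text
[-86.3  -0.1  11.9] [-1.79992571e+02 -2.40155958e-03  5.48245555e+00] [ 0.68172672 -0.92461342  1.03983365]
```

servo_tool --pt "0 -0.02 0" --pt "0 -0.04 0" --pt "0 -0.04 0" --twist '[0,0,0]' --hand '[0,0,0]'

```text
time: 20.8
ee_pos: [0.6323, -0.2014, 0.0119]
tcp_rot: [180.0, -0.0, 5.5]
wrist_force: [0.9, -5.8, 0.7]
grip_width: 0.0001
```

servo_tool --pt "0 -0.02 0" --pt "0 -0.03 0" --pt "0 -0.03 0" --twist '[0,0,0]' --hand '[0,0,0]'

```text
time: 21.18
ee_pos: [0.6325, -0.2007, 0.0119]
tcp_rot: [179.9, -0.0, 5.5]
wrist_force: [0.7, -9.9, -1.1]
grip_width: 0.0003
```

servo_tool --pt "0 -0.01 0" --pt "0 -0.02 0" --pt "0 -0.02 0" --twist '[0,0,0]' --hand '[0,0,0]'

```text
time: 21.55
ee_pos: [0.6326, -0.2005, 0.012]
tcp_rot: [179.9, -0.1, 5.5]
wrist_force: [0.7, -14.6, -1.6]
grip_width: 0.0005
```

```bash
python3 - <<'E'
from h import *
o=arm.get_obs(); print(F(o["ee_pos"]),o["tcp_rot"],o["wrist_force"])
S=cam("scene");D=cam("side")
f=lambda d,x,y:cv2.resize(d["img"][y:y+80,x:x+80,::-1],None,fx=5,fy=5,interpolation=cv2.INTER_CUBIC)
im=np.hstack([f(S,245,185),f(D,235,190)]);cv2.imwrite("pics/z24.png",im)
E
```

```text
[-83.7  -0.5  12. ] [ 1.79865386e+02 -6.08466598e-02  5.47688018e+00] [  0.69238211 -14.56372824  -1.6400977 ]
```

View pics/z24.png

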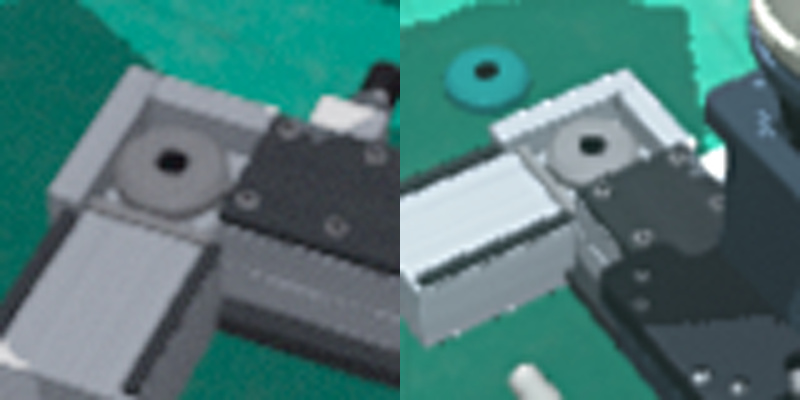

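servo_tool --pt "0 -0.01 0" --pt "0 -0.02 0" --pt "0 -0.02 0" --twist '[0,0,0]' --hand '[0,0,0]'

```text
time: 22.02
ee_pos: [0.6329, -0.2002, 0.0122]
tcp_rot: [179.8, -0.1, 5.5]
wrist_force: [1.2, -18.0, -1.5]
grip_width: 0.0006
```

```bash
python3 - <<'E'
from h import *
o=arm.get_obs(); print(F(o["ee_pos"]),o["tcp_rot"],o["wrist_force"])
E
```

```text
[-83.5  -0.7  12.2] [ 1.79803873e+02 -9.91475868e-02  5.47490392e+00] [  1.1740384  -17.95504066  -1.4837764 ]
```

servo_tool --pt "0 0.1 0" --pt "0 0.4 0" --pt "0 0.7 0" --pt "0 0.7 -1.0" --pt "0 0.7 -2.2" --pt "0 0.2 -3.2" --pt "0 -0.5 -3.6" --pt "0 -0.5 -3.6" --pt "0 -0.5 -3.6" --pt "0 -0.5 -3.6" --twist '[0,0,0,0,0,0,0,0,0,0]' --hand '[0,0,0,0,0,0,0,0,0,0]'

```text
time: 23.28
ee_pos: [0.6292, -0.1739, 0.1907]
tcp_rot: [-180.0, 0.1, 5.4]
wrist_force: [-0.7, -0.0, -0.3]
grip_width: 0.0004
```

```bash
python3 - <<'E'
from h import *
o=arm.get_obs(); print(F(o["ee_pos"]),o["tcp_rot"],o["wrist_force"])
d=cam("wrist"); crop(d,200,0,400,270,2.2,"pics/w25.png"); S=cam("scene");D=cam("side")
f=lambda d,x,y:cv2.resize(d["img"][y:y+100,x:x+160,::-1],None,fx=5,fy=5,interpolation=cv2.INTER_CUBIC)
cv2.imwrite("pics/s25.png",f(S,245,190)); cv2.imwrite("pics/d25.png",f(D,225,195))
E
```

```text
[-56.9   0.4 190.7] [-1.79966647e+02  8.23805813e-02  5.42797665e+00] [-0.72739248 -0.03155937 -0.30114609]
```

View pics/w25.png

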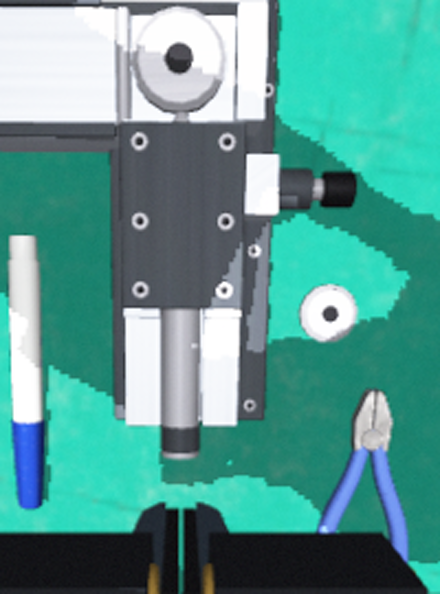

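View pics/s25.png

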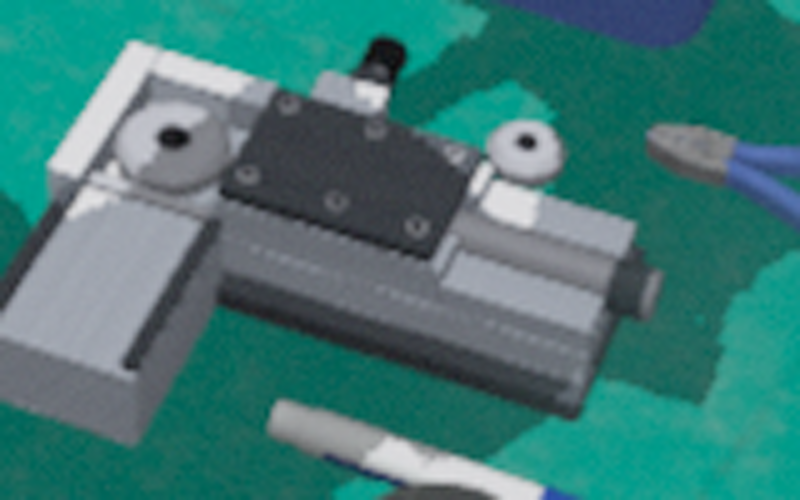

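View pics/d25.png

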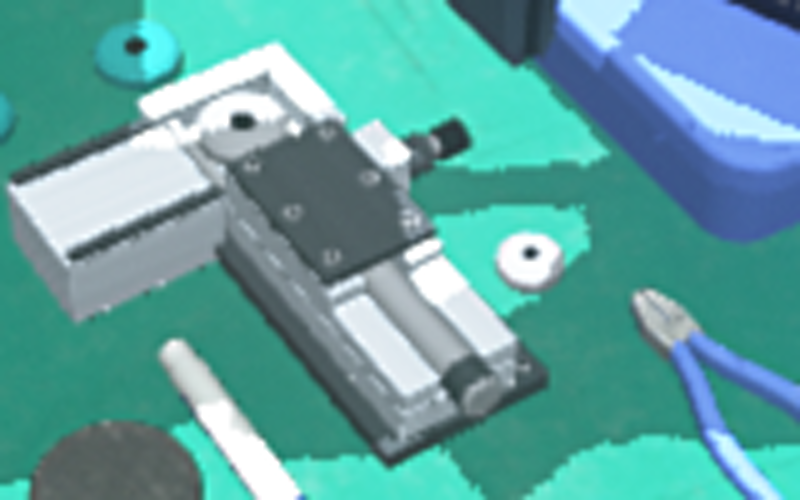

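```bash
python3 - <<'E'
from h import *
d=cam("wrist")
g=lambda u,v,z:F(onplane(d,200+u/2.2,v/2.2,z/1e3))
print("cheek end",g(140,425,37),g(228,425,37),"tail bottom edge top-lit z34",g(181,459,34), "z43", g(181,452,43))
print("block face x=81",g(180,123,50),"block x0",g(180,308,50),"hole",g(179,58,40),"endstop inner top",g(200,3,43))
print("nose/spacer contact",g(181,112,34), "plate end -52", g(256,419,10))
im=cv2.resize(d["img"][180:225,250:320,::-1],None,fx=11,fy=11,interpolation=cv2.INTER_CUBIC);cv2.imwrite("pics/w26.png",im)
im=cv2.resize(d["img"][0:70,240:330,::-1],None,fx=8,fy=8,interpolation=cv2.INTER_CUBIC);cv2.imwrite("pics/w27.png",im)
E
```

```text
cheek end [-51.1  20.4  37. ] [-51.2 -21.   37. ] tail bottom edge top-lit z34 [-68.3   1.1  34. ] z43 [-62.8   1.1  43. ]
block face x=81 [77.2  1.3 50. ] block x0 [ 2.9  1.4 50. ] hole [104.    1.7  40. ] endstop inner top [123.3  -6.9  43. ]
nose/spacer contact [84.7  0.9 34. ] plate end -52 [-53.1 -36.9  10. ]
```

View pics/w26.png

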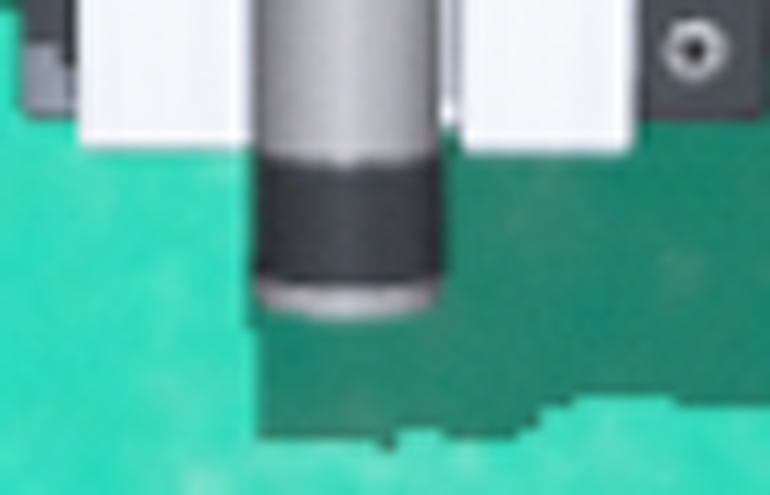

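View pics/w27.png

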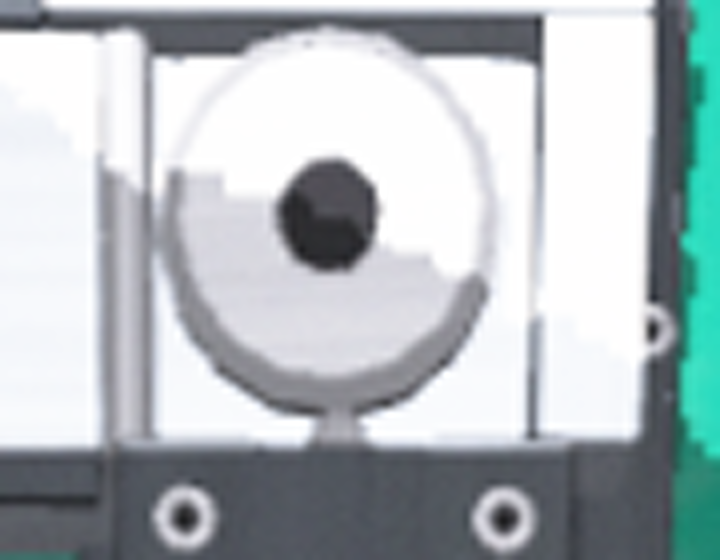

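```bash
python3 - <<'E'
from h import *
d=cam("wrist"); print(F(onplane(d,250+350/11,180+290/11,.034)))
o=arm.get_obs(); print(o["time"],o["wrist_force"])
print(arm.job_done())
E
```

```text
[-65.8   1.5  34. ]
23.525 [-0.42108159  0.61052089  0.52378227]
the job is handed in; nothing more can be done
None
```

The spacer is in the pocket and the rod is pressed up against it. I handed the job in at 23.5 s, with the gripper clear of everything; the system gave no verdict.

**What I did**
- **Spacer:** I pushed the large steel spacer (not the turquoise look-alikes) along the ledge and over the lip with closed fingers.
- **Rod:** I pushed it in by its tail. The force rose to about 10 N as the nose cone passed the plunger and fell to about 1 N around where the groove should reach it. It then climbed against a solid stop, and I backed off at 18 N.

**Last checks**
- **Spacer position:** it measures about x = 104, y = 1.7. The same picture puts the trough end 1.1 mm low, so x is about 105 after correction, against a seat of 105, 0. It touches the end stop and looks flat.
- **Rod position:** the nose is touching the spacer at x ≈ 84.7, and the tail at −65.8. That is within about 1 mm of home, corrected or not.
- **Plunger:** I could not see the plunger itself. That it is in the groove is inferred from the force drop and the rod's position.
- **Bystanders:** the marker, cutters and small spacer showed no visible movement. I did not measure any bystander, and the paste jar was only partly in the last views.

**Disagreements**
- **Fingertips:** contact with the ledge put them about 14 mm above the TCP instead of 14 mm beyond it. My first push therefore passed over the spacer without moving it, and I worked from the touched height after that.
- **Cameras:** the scene and side cameras disagreed with the wrist camera by 2–4 mm, so I relied on the wrist camera.

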